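# Fit a chamber's sealing ring and hold its cover plate ready for the screws

### The arm

A 7-joint arm with a two-finger parallel gripper is mounted at the origin on the work surface. World frame = base frame: x ahead of the robot, y to its left, z up, the work surface at z = 0. Lengths are in m, angles in rad, forces in N, time in s.
With the tool pointing down it reaches from about 0.425 to 0.925 m from the base axis. Payload 6.8 kg.
Tool frame: the origin (TCP) lies at the very end of the fingers, on their centre line; the grasp point (between the pads) lies 19 mm behind it; z points along the fingers, x is the direction in which the jaws open and shut, and the axes are right-handed (so a half turn about z gives the same grasp; the last joint's range is limited). The gripper opens to 85 mm and grips with 20 to 120 N. Pads are 22 mm wide; open, the fingers measure 114 mm over their backs; the gripper's body (76 mm by 85 mm) begins 54 mm behind the grasp point. The pads swing forward as they close: fully open they stand 13 mm farther back than shut.
Start: joints at [1.15, 0.477, 0.022, 1.555, -0.011, 1.109, -0.083], TCP at [0.208, -0.642, 0.231] pointing down, gripper open.
Joint ranges: [-2.96, 2.96], [-0.34, 2.1], [-1.41, 1.46], [0.24, 2.44], [-1.37, 4.51], [0.17, 1.92], [-2.96, 2.96]. Speed limits (rad/s): [2.39, 2.39, 3.14, 3.14, 3.14, 3.14, 3.14].

### API

Orientations are given as a unit quaternion [w, x, y, z].
In Python, from station import get_obs, read_camera, calibration, hand_in, recognise, outline_of, place_of gives the robot as it stands.
- The arm moves only by the tool move_arm, never from a script. Its argument "steps" is a list of rows, each an object with "fingers": the finger opening in mm, from 0 to 85.4; "translation": the shift along the world's x, y, z in mm, a list of three; "turn": the turn about the world's z in rad. In form: [{"fingers": fingers, "translation": [dx, dy, dz], "turn": turn}, ...]. A call has 1 to 10 rows; each row shifts and turns the commanded pose from where the row before left it; what a row does not reach is not made up. A row lasts 1/8 s, in which the tool goes at most 62.5 mm and 10.7 degrees, less where a joint would pass 70% of its speed; a pose out of reach is approached as far as the arm can. A call with a gripper value outside its range is refused whole. The fingers move at their own pace and stop on an object; "newtons" is the grip in N (left out, the last holds). Time passes only in rows, so rows that do not move let the fingers close. It gives the time, the measured TCP pose, the force and the opening at its end, in the units of the state.
- get_obs(): the state, without advancing time (a new reading comes with each control period).
- read_camera(name): name is "scene" or "top"; returns the picture (480x640x3 uint8, blue, green, red); there is no depth.
- calibration(name): a dict with "camera_matrix" (3x3 intrinsics, pixels), "rvec" (rotation vector, rad) and "tvec" (3), from world to camera coordinates, as OpenCV has them. Camera axes: x right, y down, z forward; pixel columns grow to the right and rows downward; lengths in m; the calibration is good to about 2 mm. A picture is of the moment at which its call begins. calibration takes no time and is no camera call.
- hand_in(): hands the job in, once; it reports no verdict.
Trained networks look in the newest picture that a camera, given by its name, has taken for a name from the list of things; names that differ only in an ending like _2 or _b are one class to them, and where a whole thing is asked for, a point or a joint stands for the part that bears it (a point fixed in the world has none). Each returns a list of dicts, best first, with "conf" (0 to 1); they miss things now and then, are a little off and sometimes report something else, mostly with a low value. They report only what shows in the picture. A call takes as long as a camera call. They do not tell look-alikes from the thing itself.
- recognise(camera, name): "xy" ([column, row] in pixels, amid what is visible of it).
- outline_of(camera, name): "mask" (480x640 bool, what is visible of it) and "xy" ([column, row] in pixels, amid what is visible of it).
- place_of(camera, name): "xy" ([column, row] in pixels: a listed point, or the origin of a listed thing).
The state is a dict: "t": time; "q": joint angles; "joint_vel": joint speeds; "joint_torque": joint torques, N m; "eef_pos": TCP position; "tool_rot": TCP orientation; "contact_force": force on the tool from outside, world axes, zero at the start; "torque": the same for the moment, N m; "gripper_width": opening from 0.0 (shut) to 1.0 (fully open).
Only numpy, scipy, OpenCV 4.12 (cv2) and the standard library are available. Lean on these libraries where they do the work, as an engineer would, in place of code of your own. Each camera call takes 0.05 s, during which the arm holds its last target.

### The job

Close up the vacuum chamber on the lab bench: set the larger white sealing ring centred and flat on the chamber's narrow raised lip and let go of it, then take the cover plate by its handle and hold it level over the chamber, about 2 cm above the ring and touching neither ring nor chamber, turned so that each of the four threaded holes shows through the plate hole above it. Finish while still holding the plate there, motionless, so that a colleague can start the screws; do not put it down, and leave the other things on the bench where they are.

Things in the scene. Friction and masses are not known exactly. Their poses are not given: they have to be found in the camera images.
- chamber: Grey chamber block fixed to the bench, 128 mm (its x) by 98 mm (its y), flat top 50 mm above the bench; origin on the bench under its centre, z up. In the middle of its top stands a narrow round steel lip around a 40 mm bore; near its corners are four steel bosses with threaded holes. A hose barb sticks out 24 mm from its +x side, 28 mm up.
- lip (a point): Centre of the top of the chamber's raised lip, on the chamber's axis 60 mm above the bench. The lip is a flat-topped round wall, 50 mm outside, 40 mm inside (5 mm wide), 10 mm above the block's top.
- thread_a (a point): Mouth of the threaded hole (6 mm, dark) in the chamber's (+x, +y) corner boss: at (48, 34, 55) mm in the chamber's frame. The four lie at (+-48, +-34, 55) mm; bosses are 20 mm across and 5 mm high.
- thread_c (a point): Mouth of the opposite threaded hole, at (-48, -34, 55) mm in the chamber's frame.
- ring: The larger white sealing ring, lying loose on the bench: 56 mm outside, 38 mm bore, 12 mm tall, rigid, 35 g; origin in the middle of its underside, z up.
- ring_centre (a point): Centre of the sealing ring, half-way up (6 mm above its underside). Seated on the lip it is 66 mm above the bench and the ring's top is 72 mm above the bench.
- plate: Loose aluminium cover plate lying flat on the bench, handle up: 124 mm (its x) by 94 mm (its y) by 6 mm, about 240 g (varies by a fifth); origin at the middle of its underside, z up. Four 14 mm through holes at (+-48, +-34) mm match the chamber's threaded holes, either way round. A handle bar stands on its middle.
- handle (a point): Centre of the plate's black handle bar, 24 mm above the plate's underside; axes as the plate's. The bar is 50 mm long (along x), 14 mm thick (along y) and stands from the plate's top face (6 mm) up to 42 mm above its underside; pinch it across its thickness. The plate's centre of mass lies below it.
- hole_a (a point): Centre of the plate's (+x, +y) hole at the underside: (48, 34, 0) mm in the plate's frame.
- hole_c (a point): Centre of the plate's opposite hole at the underside: (-48, -34, 0) mm in the plate's frame.
- flask: Closed glass conical flask, 88 mm across the foot, 138 mm tall; origin at the middle of its underside. To be left alone.
- amber_bottle: Amber glass bottle with black cap, 60 mm across, 140 mm tall; origin at the middle of its underside. To be left alone.
- beaker: Open glass beaker, 66 mm across, 80 mm tall; origin at the middle of its underside. To be left alone.
- jar: White jar with lid, 56 mm across, 70 mm tall; origin at the middle of its underside. To be left alone.
- small_ring: Small white ring, 34 mm outside, 20 mm bore, 8 mm tall: NOT the sealing ring; origin at the middle of its underside. To be left alone.
- screwdriver: Screwdriver lying along its own x axis, black handle to -x, about 160 mm long; origin at the centre of its length, on the bench side. To be left alone.
- screw_dish: Small round steel dish with screws, 60 mm across, 16 mm tall; origin at the middle of its underside. To be left alone.
There are look-alikes about, which are no part of the job. Leave any yellow look-alike of the plate alone.

How it is judged:
By the outcome, as a careful person would: the job done as asked, in the order asked, and still so for the second after the job is handed in, while the arm keeps its last pose, push and grip.
It also fails if it takes over 64 s, if anything falls off the work surface, if the arm or the gripper's body presses on something with over 40 N, if the wrist force passes 120 N, or if a joint passes its speed limit or range.

## Working session

There is one attempt and no reset: what is moved stays moved. The work goes in short steps, Python scripts to look and compute and a tool call to move; the robot and the scene stay as the last step left them, time stands still between calls to the robot, and variables do not carry over. Pictures are saved under pics/ and viewed, and the job is handed in when it is done.

Besides the shell and the picture viewer there is one more tool, called after "Call:" as a command line: name --argument value ..., lists and objects as JSON in quotes. move_arm: Moves the arm, as the interface text tells. Its arguments: {"type":"object","properties":{"steps":{"type":"array"},"newtons":{"type":"number"}},"required":["steps"]}

```bash
mkdir -p pics; ls
cat > h.py <<'E'
import numpy as np, cv2
from station import *
def cal(c):
    k=calibration(c);K=np.array(k["camera_matrix"]);R=cv2.Rodrigues(np.array(k["rvec"],float))[0];t=np.array(k["tvec"],float).ravel()
    return K,R,t
def p2w(c,uv,z):
    K,R,t=cal(c);d=R.T@np.linalg.solve(K,np.array([uv[0],uv[1],1.]));o=-R.T@t
    return o+d*(z-o[2])/d[2]
def w2p(c,p):
    K,R,t=cal(c);q=K@(R@np.asarray(p,float)+t);return q[:2]/q[2]
E
python3 - <<'E'
from h import *
for c in("scene","top"):
    im=read_camera(c);cv2.imwrite(f"pics/{c}0.png",im)
    K,R,t=cal(c);print(c,-R.T@t,K[0,0])
o=get_obs();print(o)
E
```

```text
pics
scene [0.93137117 0.5119797  0.75870477] 460.72685111847437
top [0.39137345 0.05340274 1.14162451] 562.5770907398125
{'t': 0.1, 'q': array([ 1.14987947,  0.47773287,  0.02230762,  1.55632588, -0.01152037,
        1.10930651, -0.08307567]), 'joint_vel': array([ 0.00116115, -0.00243771, -0.00208034, -0.00272966, -0.00124797,
        0.00097575,  0.00033528]), 'joint_torque': array([ 4.52857377e-03, -5.97758460e+01,  1.61365494e+00, -2.81952274e+01,
        1.28700395e-02,  4.98922658e-03,  3.33005653e-05]), 'eef_pos': array([ 0.20757958, -0.64173719,  0.23042318]), 'tool_rot': array([-4.48787343e-04,  8.08641628e-01, -5.88300978e-01, -6.89598553e-04]), 'contact_force': array([ 0.16678108, -0.10334745, -1.25319356]), 'torque': array([-0.0032573 , -0.01374744, -0.02013321]), 'gripper_width': 1.002153665679923}
```

View pics/scene0.png

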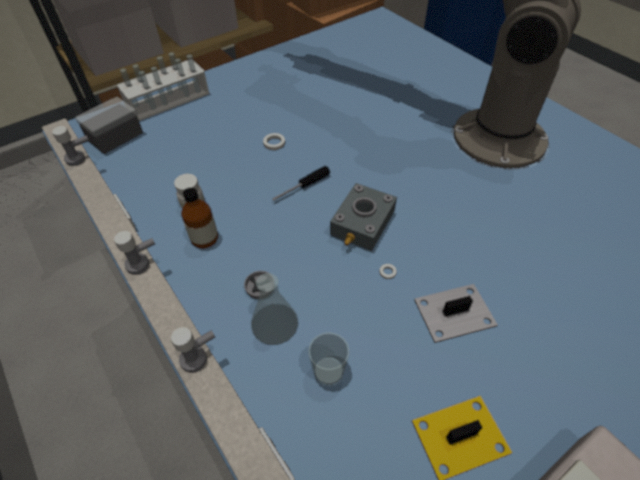

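View pics/top0.png

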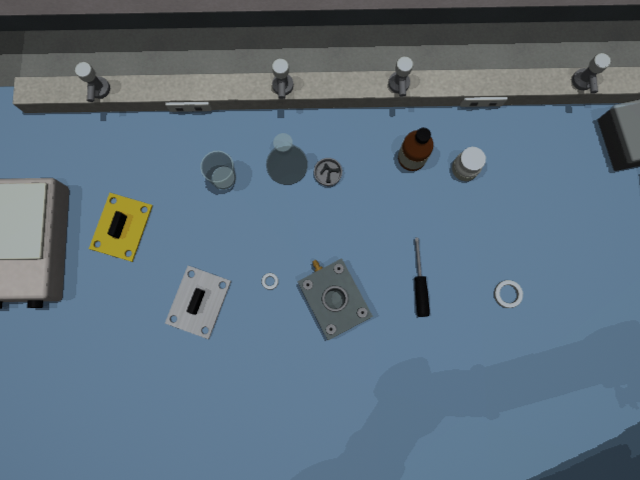

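Ring candidates: the large white ring at top (509,294) / scene (274,141), and the small white ring at top (270,282) / scene (388,271). Plate candidates: the silver one at top (198,302) and the yellow look-alike at top (121,228). By the description I choose the large ring and the silver plate. Next I measure and check both in a close crop.

```bash
cat > meas.py <<'E'
from h import *
H=dict(lip=.06,thread_a=.055,thread_c=.055,ring=0,ring_centre=.006,plate=0,handle=.024,hole_a=0,hole_c=0,chamber=0,small_ring=0)
def m(cs=("top","scene"),names=H,hs=H):
    for c in cs:
        for n in names:
            for d in place_of(c,n)[:3]:
                print(c,n,round(d["conf"],2),np.round(d["xy"],1),np.round(p2w(c,d["xy"],hs[n])*1000,1)[:2])
E
python3 - <<'E'
from meas import *
read_camera("top")
a=read_camera("scene")
im=cv2.imread("pics/top0.png")
A=cv2.resize(im[260:330,470:550],None,fx=5,fy=5,interpolation=2)
B=cv2.resize(im[245:355,150:380],None,fx=3.4,fy=3.4,interpolation=2)
cv2.imwrite("pics/cA.png",A);cv2.imwrite("pics/cB.png",B)
m()
print(get_obs()["t"])
E
```

```text
top lip 0.85 [336.6 301.1] [465.9  18.6]
top lip 0.75 [508.5 290.5] [ 480.9 -311.8]
top thread_a 0.62 [360.5 309.5] [449.5 -27.1]
top thread_a 0.57 [305.7 284.3] [499.7  77.5]
top thread_c 0.62 [360.5 309.5] [449.5 -27.1]
top thread_c 0.57 [305.7 284.3] [499.7  77.5]
top ring 0.9 [510.4 295.3] [ 476.1 -335.2]
top ring_centre 0.93 [508.7 290.9] [ 484.5 -330.4]
top ring_centre 0.53 [198.  299.5] [477.4 295.9]
top ring_centre 0.33 [272.4 284.6] [505. 146.]
top plate 0.75 [195.7 303.5] [469.9 301.7]
top plate 0.67 [117.7 227.8] [628.8 466.9]
top handle 0.65 [198.9 298.7] [477.6 290.3]
top handle 0.17 [337.3 296. ] [478.5  15.8]
top hole_a 0.81 [113.5 199.4] [689.6 478.5]
top hole_a 0.76 [208.3 331. ] [414.5 275.2]
top hole_a 0.55 [128.3 252.2] [577.2 442.7]
top hole_c 0.81 [113.5 199.4] [689.6 478.5]
top hole_c 0.76 [208.3 331. ] [414.5 275.2]
top hole_c 0.55 [128.3 252.2] [577.2 442.7]
top chamber 0.64 [338.8 298. ] [476.3  12.1]
top small_ring 0.74 [360.  310.3] [450.8 -30.1]
top small_ring 0.55 [270.7 284.4] [506.1 149.9]
scene lip 0.98 [361.  206.8] [481.7  20.9]
scene lip 0.7 [385.9
[... 265 characters left out ...]
ng_centre 0.75 [271.  139.3] [ 482.1 -340.3]
scene plate 0.79 [459.  435.1] [631.4 455.6]
scene plate 0.59 [454.6 311.3] [472.2 293.8]
scene handle 0.85 [464.1 429.1] [628.  455.8]
scene handle 0.55 [458.3 304.2] [470.2 294.2]
scene hole_a 0.87 [438.4 334.6] [531.6 310.6]
scene hole_a 0.81 [443.3 470.7] [688.7 477.8]
scene hole_a 0.74 [470.6 292.7] [416.9 283. ]
scene hole_c 0.87 [438.4 334.6] [531.6 310.6]
scene hole_c 0.81 [443.3 470.7] [688.7 477.8]
scene hole_c 0.74 [470.6 292.7] [416.9 283. ]
scene chamber 0.69 [362.7 224.8] [474.1  22.9]
scene chamber 0.55 [361.4 203.5] [435.8 -28.8]
scene small_ring 0.69 [386. 276.] [522.8 156. ]
scene small_ring 0.35 [274.4 144.8] [ 483.4 -323.1]
1.3
```

View pics/cA.png

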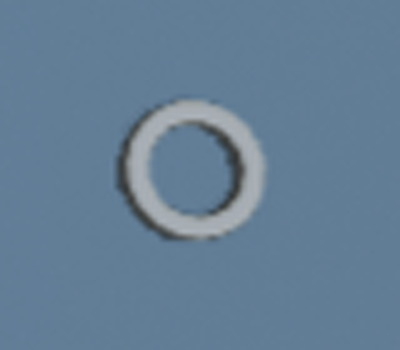

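View pics/cB.png

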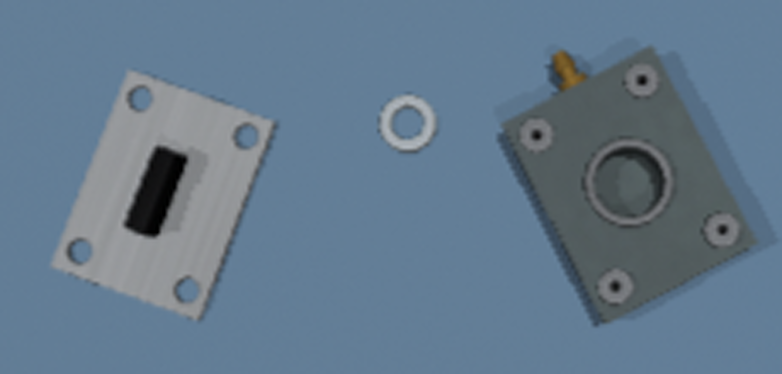

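The crops confirm it. The ring is the large one (about 28 px across, 1.9 mm/px gives ~54 mm), and the silver plate has four holes at about (191,273), (222,285), (205,330), (173,318). The chamber threads sit at about (308,285), (338,268), (362,313), (331,329), with the barb at the upper left. Next: sub-pixel fits.

```bash
cat > fit.py <<'E'
from h import *
from scipy.optimize import least_squares
def blob(im,uv,r,dark=True,sat=False):
    """sub-pixel centroid of dark (or bright) blob near uv, thresholded weights, upsampled"""
    g=cv2.cvtColor(im,cv2.COLOR_BGR2GRAY).astype(np.float32) if not sat else im[...,2].astype(np.float32)
    for _ in range(4):
        n=2*r*8+1
        ax=np.arange(n)/8.-r
        X,Y=np.meshgrid(ax+uv[0],ax+uv[1])
        p=cv2.remap(g,X.astype(np.float32),Y.astype(np.float32),cv2.INTER_LINEAR)
        if not dark:p=255-p
        M=(X-uv[0])**2+(Y-uv[1])**2<=r*r
        lo,hi=np.percentile(p[M],3),np.percentile(p[M],85)
        w=np.clip(((lo+hi)/2-p)/(hi-lo+1e-6),0,.5)*M
        uv=np.array([(w*X).sum(),(w*Y).sum()])/w.sum()
    return uv
def fitpose(obs,pts,z,x0):
    """obs list of (cam,[uv..]) matching pts (n,2) at height z[n]; fit x,y,yaw"""
    def world(p):
        c,s=np.cos(p[2]),np.sin(p[2])
        return np.c_[p[0]+c*pts[:,0]-s*pts[:,1],p[1]+s*pts[:,0]+c*pts[:,1],z]
    def f(p):
        W=world(p);return np.concatenate([[w2p(c,w)-u for w,u in zip(W,uv)] for c,uv in obs]).ravel()
    r=least_squares(f,x0,x_scale=[.01,.01,.1]);return r.x,r.fun
E
python3 - <<'E'
from fit import *
top=cv2.imread("pics/top0.png");sc=cv2.imread("pics/scene0.png")
P4=np.array([[48,34],[48,-34],[-48,-34],[-48,34]])/1000.
# initial from networks
def show(n,x0,z):
    for cams in (("top",),("scene",),("top","scene")):
        obs=[]
        for c in cams:
            im=top if c=="top" else sc
            cc,s=np.cos(x0[2]),np.sin(x0[2])
            uv=[w2p(c,[x0[0]+cc*a-s*b,x0[1]+s*a+cc*b,z]) for a,b in P4]
            uv=[blob(im,u,5 if c=="top" else 5,sat=(n=="plate")) for u in uv]
            obs.append((c,uv))
        x,f=fitpose(obs,P4,np.full(4,z),x0)
        print(n,cams,np.round(x[:2]*1000,1),round(x[2],4),np.round(f,1), np.round(obs[0][1],1).tolist())
show("chamber",[.474,.022,np.arctan2(97,52)-np.arctan2(34,48)],.055)
# plate: through holes, centre about mid thickness
show("plate",[.474,.294,np.arctan2(28,115)+np.arctan2(34,48)],.003)
show("plate",[.474,.294,np.arctan2(28,115)-np.arctan2(34,48)],.003)
E
```

```text
chamber ('top',) [472.   22.2] 0.467 [ 0.   0.   0.  -0.1 -0.2  0.   0.1  0. ] [[307.4, 284.3], [338.4, 268.2], [362.1, 312.1], [330.5, 328.8]]
chamber ('scene',) [489.1  34.3] 0.4641 [ 1.6 -2.6  0.2 -2.9 -1.6  2.9 -0.3  3.3] [[366.3, 238.1], [336.9, 226.7], [358.5, 191.0], [386.7, 200.9]]
chamber ('top', 'scene') [477.9  25.6] 0.4655 [-1.7 -3.  -1.7 -3.1 -2.  -3.  -1.7 -3.1  3.2 -7.9  2.1 -7.9 -0.1 -1.6
  1.  -1.4] [[307.4, 284.3], [338.4, 268.2], [362.1, 312.1], [330.5, 328.8]]
plate ('top',) [475.4 299. ] 0.8515 [-1.2  1.3  0.6 -0.9  1.4  0.2 -0.8 -0.7] [[169.1, 296.8], [190.1, 273.4], [224.3, 302.9], [203.8, 329.9]]
plate ('scene',) [470.8 293. ] 0.8657 [ 1.1  1.1 -0.4 -0.9 -1.  -0.2  0.2 -0.2] [[475.8, 332.8], [439.4, 332.4], [435.9, 287.6], [470.1, 289.7]]
plate ('top', 'scene') [473.5 295.9] 0.8585 [ 0.3  2.4  1.9  0.1  2.9  1.   1.   0.2  1.2  3.2 -0.5  0.9 -0.7  1.4
  0.6  1.6] [[169.1, 296.8], [190.1, 273.4], [224.3, 302.9], [203.8, 329.9]]
plate ('top',) [473.8 298.8] -0.3585 [-0.   0.1 -0.2  0.1 -0.1 -0.   0.2 -0.2] [[190.1, 273.4], [221.4, 284.6], [203.8, 329.9], [172.0, 318.5]]
plate ('scene',) [471.7 294.2] -0.3566 [ 0.   0.   0.3  0.   0.1  0.2 -0.4 -0.3] [[439.4, 332.4], [424.0, 301.5], [470.1, 289.7], [487.6, 320.0]]
plate ('top', 'scene') [473.  296.4] -0.3579 [1.2 0.5 1.  0.5 1.2 0.4 1.5 0.2 0.3 1.3 0.6 1.1 0.5 1.4 0.1 1. ] [[190.1, 273.4], [221.4, 284.6], [203.8, 329.9], [172.0, 318.5]]
```

```bash
cat >> fit.py <<'E'
def circ(cam,im,uv0,R,z,rad,white=True,thr=None,half=30):
    """fit world circle outer edge from contour of bright blob"""
    g=cv2.cvtColor(im,cv2.COLOR_BGR2GRAY)
    x,y=int(uv0[0]),int(uv0[1]);c=cv2.resize(g[y-half:y+half,x-half:x+half],None,fx=8,fy=8,interpolation=cv2.INTER_CUBIC)
    t,b=cv2.threshold(c,0 if thr is None else thr,255,cv2.THRESH_BINARY+(cv2.THRESH_OTSU if thr is None else 0))
    cs,_=cv2.findContours(b,cv2.RETR_EXTERNAL,cv2.CHAIN_APPROX_NONE)
    k=max(cs,key=cv2.contourArea)[:,0,:]
    uv=(k+.5)/8-.5+np.array([x-half,y-half])
    W=np.array([p2w(cam,u,z)[:2] for u in uv[::4]])
    r=least_squares(lambda p:np.hypot(*(W-p[:2]).T)-p[2],[*W.mean(0),rad],loss="soft_l1",f_scale=.001)
    return r.x,t
E
python3 - <<'E'
from fit import *
top=cv2.imread("pics/top0.png");sc=cv2.imread("pics/scene0.png")
print(circ("top",top,(508.7,292),0,.012,.028)); print(circ("scene",sc,(274,141),0,.012,.028))
P4=np.array([[48,34],[48,-34],[-48,-34],[-48,34]])/1000.
x0=[.4725,.0225,.467];z=.055
cc,s=np.cos(x0[2]),np.sin(x0[2])
uv=[w2p("scene",[x0[0]+cc*a-s*b,x0[1]+s*a+cc*b,z]) for a,b in P4];print(np.round(uv,1).tolist())
uv=[blob(sc,u,4) for u in uv];print(np.round(uv,1).tolist())
x,f=fitpose([("scene",uv)],P4,np.full(4,z),x0);print(x,np.round(f,1))
cv2.imwrite("pics/cC.png",cv2.resize(sc[170:260,320:410],None,fx=6,fy=6,interpolation=2))
E
```

```text
(array([ 0.47923635, -0.32853383,  0.02694287]), 142.0)
(array([ 0.48017507, -0.3302665 ,  0.02812056]), 131.0)
[[370.6, 228.0], [340.2, 216.8], [359.4, 187.5], [388.5, 197.6]]
[[369.1, 232.0], [339.4, 220.8], [358.6, 191.4], [386.7, 201.2]]
[0.48151028 0.0295002  0.4685345 ] [ 0.3  0.1 -0.6 -0.  -0.5 -0.3  0.8  0. ]
```

View pics/cC.png

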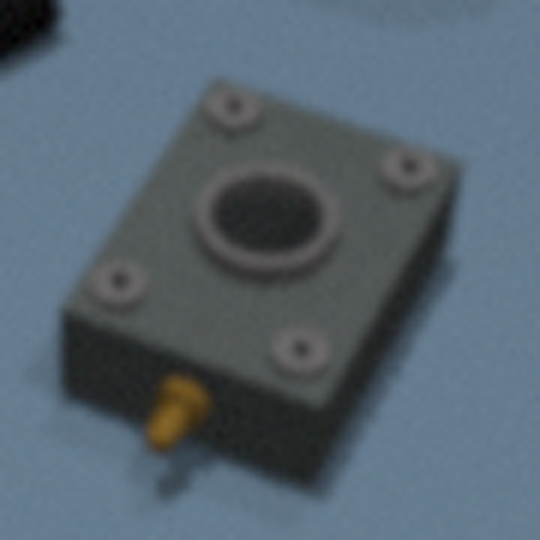

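Run:
```python
from fit import *
sc=cv2.imread("pics/scene0.png")
P4=np.array([[48,34],[48,-34],[-48,-34],[-48,34]])/1000.
uv=[np.array(u) for u in[(369.6,227.7),(339.4,216.4),(358.3,187.1),(387.6,197.3)]]
u2=[blob(sc,u,2) for u in uv];print(np.round(u2,1).tolist())
for U in(uv,u2):
    x,f=fitpose([("scene",U)],P4,np.full(4,.055),[.47,.02,.46]);print(x,np.round(f,1))
```

```text
[[369.8, 227.7], [339.4, 216.3], [358.6, 187.2], [387.8, 197.2]]
[0.47343156 0.0205604  0.46915322] [ 0.1 -0.1 -0.2  0.1  0.1  0.1 -0.  -0.1]
[0.47311446 0.02069459 0.46736465] [-0.  -0.1 -0.   0.1  0.1 -0.  -0.   0. ]
```

Call:
move_arm --steps '[{"fingers": 85,"translation": [27.2,31.2,-11],"turn": 0.066},{"fingers": 85,"translation": [27.2,31.2,-11],"turn": 0.066},{"fingers": 85,"translation": [27.2,31.2,-11],"turn": 0.066},{"fingers": 85,"translation": [27.2,31.2,-11],"turn": 0.066},{"fingers": 85,"translation": [27.2,31.2,-11],"turn": 0.066},{"fingers": 85,"translation": [27.2,31.2,-11],"turn": 0.066},{"fingers": 85,"translation": [27.2,31.2,-11],"turn": 0.066},{"fingers": 75,"translation": [27.2,31.2,-11],"turn": 0.066},{"fingers": 75,"translation": [27.2,31.2,-11],"turn": 0.066},{"fingers": 75,"translation": [27.3,31.5,-11],"turn": 0.066}]' --newtons 30

```text
t: 2.55
eef_pos: [0.4807, -0.3291, 0.1212]
tool_rot: [0.0, 0.956, -0.294, 0.0]
contact_force: [-0.2, -0.0, 0.0]
gripper_width: 0.882
```

Run:
```python
from h import *
o=get_obs();print(o["t"],o["eef_pos"],o["tool_rot"],o["gripper_width"],o["q"],o["contact_force"])
for c in("scene","top"):
    im=read_camera(c)
    u=w2p(c,o["eef_pos"]);print(u)
    x,y=int(u[0]),int(u[1]);cv2.imwrite(f"pics/{c}1.png",cv2.resize(im[max(0,y-90):y+90,max(0,x-100):x+100],None,fx=3,fy=3))
```

```text
2.55 [ 0.4807058  -0.32914511  0.12120109] [ 1.19217817e-04  9.55902438e-01 -2.93684246e-01  2.79033208e-04] 0.8819811044513388 [ 0.67175948  0.4640506  -0.22979258  1.8665904   0.13932948  0.82578966
 -0.22534359] [-0.17743068 -0.0196502   0.00045504]
[269.39209831 102.35571109]
[529.2628872 287.4566838]
```

View pics/scene1.png

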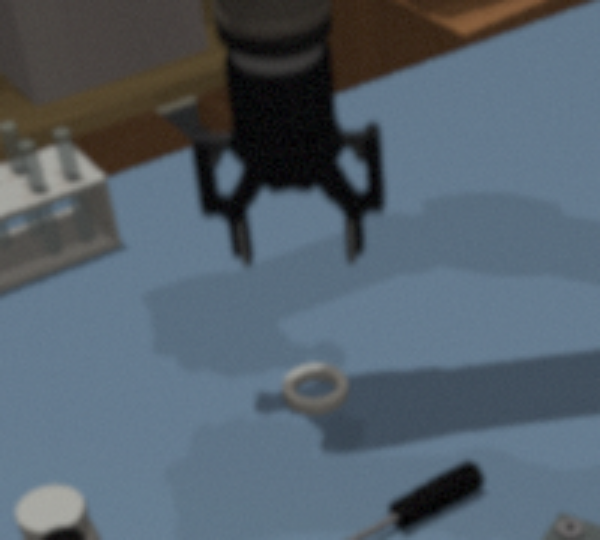

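View pics/top1.png

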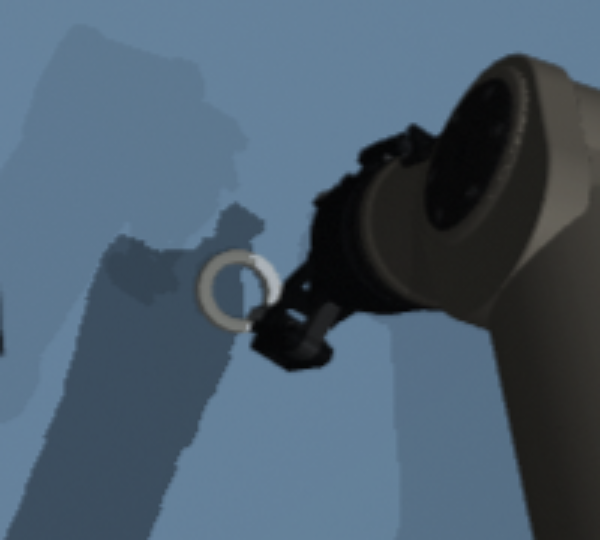

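Fingers straddle the ring in both views (scene ring at about (274,138)). Descending.

Call:
move_arm --steps '[{"fingers": 75,"translation": [-1,0,-35],"turn": 0},{"fingers": 72,"translation": [0,0,-35],"turn": 0},{"fingers": 70,"translation": [0,0,-25],"turn": 0},{"fingers": 70,"translation": [0,0,-10],"turn": 0},{"fingers": 70,"translation": [0,0,-6],"turn": 0},{"fingers": 70,"translation": [0,0,-4],"turn": 0},{"fingers": 70,"translation": [0,0,-3],"turn": 0},{"fingers": 70,"translation": [0,0,0],"turn": 0}]' --newtons 25

```text
t: 3.65
eef_pos: [0.479, -0.3301, 0.0036]
tool_rot: [0.0, 0.956, -0.295, 0.0]
contact_force: [0.1, 0.0, 0.1]
gripper_width: 0.822
```

Run:
```python
from h import *
im=read_camera("scene");cv2.imwrite("pics/scene2.png",cv2.resize(im[80:170,210:330],None,fx=6,fy=6,interpolation=2))
```

```text
(no output)
```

View pics/scene2.png

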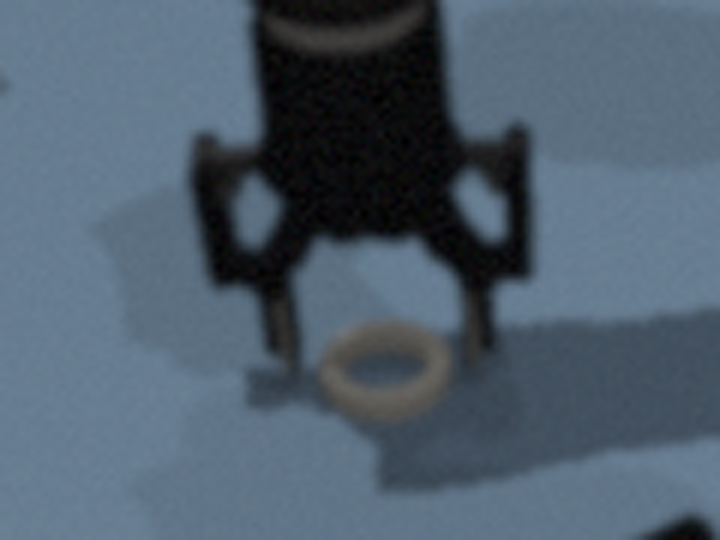

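Tips straddle the ring, centred to within about 1 px, and are still several mm above the bench. Close to 60, then ease down.

Call:
move_arm --steps '[{"fingers": 62,"translation": [0,0,0],"turn": 0},{"fingers": 62,"translation": [0,0,-1],"turn": 0},{"fingers": 62,"translation": [0,0,-1],"turn": 0},{"fingers": 62,"translation": [0,0,0],"turn": 0}]'

```text
t: 4.2
eef_pos: [0.4787, -0.3299, 0.0012]
tool_rot: [-0.0, 0.956, -0.295, -0.0]
contact_force: [0.3, -0.1, 0.8]
gripper_width: 0.727
```

Call:
move_arm --steps '[{"fingers": 62,"translation": [0,0,-1],"turn": 0},{"fingers": 62,"translation": [0,0,-1],"turn": 0},{"fingers": 62,"translation": [0,0,0],"turn": 0}]'

```text
t: 4.58
eef_pos: [0.4788, -0.3299, -0.0008]
tool_rot: [-0.0, 0.956, -0.295, -0.0]
contact_force: [0.4, -0.0, 0.3]
gripper_width: 0.725
```

Call:
move_arm --steps '[{"fingers": 62,"translation": [0,0,-1],"turn": 0},{"fingers": 62,"translation": [0,0,-1],"turn": 0},{"fingers": 50,"translation": [0,0,0],"turn": 0},{"fingers": 50,"translation": [0,0,0],"turn": 0},{"fingers": 50,"translation": [0,0,0],"turn": 0},{"fingers": 50,"translation": [0,0,0],"turn": 0}]' --newtons 25

```text
t: 5.32
eef_pos: [0.4789, -0.33, -0.0025]
tool_rot: [0.0, 0.956, -0.295, 0.0]
contact_force: [-1.1, 0.6, 4.7]
gripper_width: 0.642
```

Run:
```python
from h import *
im=read_camera("scene");cv2.imwrite("pics/scene3.png",cv2.resize(im[80:170,210:330],None,fx=6,fy=6,interpolation=2))
```

```text
(no output)
```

View pics/scene3.png

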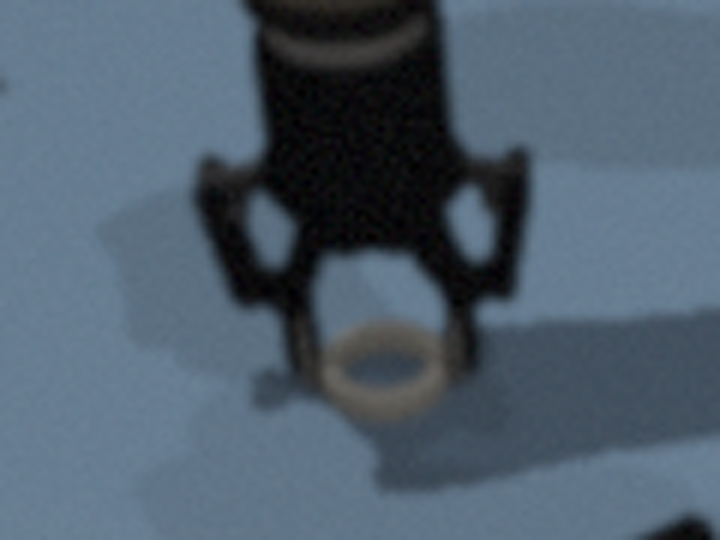

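Ring gripped (opening ≈55 mm, pads either side at crop (300,370) and (460,350)). Lift and look.

Call:
move_arm --steps '[{"fingers": 50,"translation": [0,0,10],"turn": 0},{"fingers": 50,"translation": [0,0,30],"turn": 0},{"fingers": 50,"translation": [0,0,40],"turn": 0},{"fingers": 50,"translation": [0,0,40],"turn": 0},{"fingers": 50,"translation": [0,0,0],"turn": 0},{"fingers": 50,"translation": [0,0,0],"turn": 0}]'

```text
t: 6.12
eef_pos: [0.4785, -0.3299, 0.1171]
tool_rot: [0.0, 0.956, -0.295, -0.0]
contact_force: [0.8, -0.6, -0.8]
gripper_width: 0.638
```

Run:
```python
from fit import *
o=get_obs();print(o["eef_pos"],o["contact_force"],o["gripper_width"])
for c in("scene","top"):
    im=read_camera(c);cv2.imwrite(f"pics/{c}4f.png",im)
    u=w2p(c,o["eef_pos"]);print(u)
    x,y=map(int,u);cv2.imwrite(f"pics/{c}4.png",cv2.resize(im[max(0,y-40):y+40,x-50:x+50],None,fx=6,fy=6,interpolation=2))
```

```text
[ 0.47845683 -0.32985913  0.11713862] [ 0.76817824 -0.59632346 -0.75505635] 0.6379405920347905
[270.20441359 103.36294702]
[528.93575131 288.89413051]
```

View pics/scene4.png

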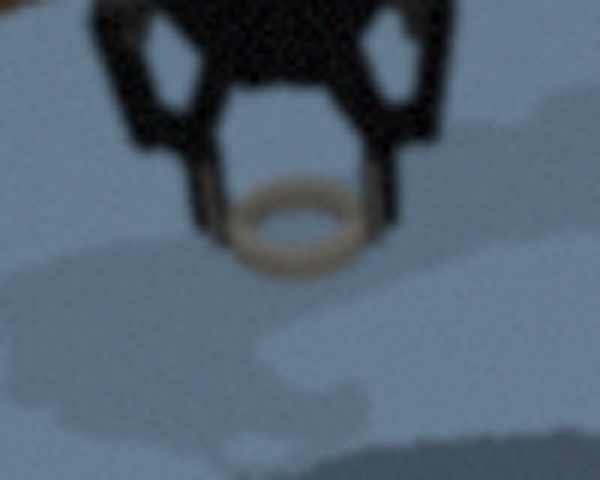

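View pics/top4.png

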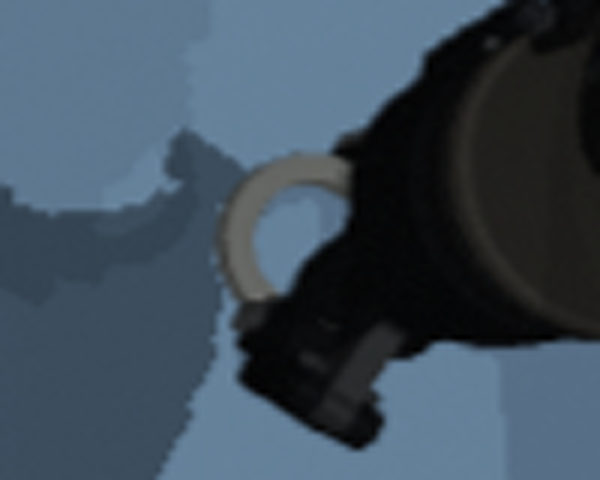

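Run:
```python
from fit import *
sc=cv2.imread("pics/scene4f.png")
# mask ring by r/b ratio
def f(im,uv0,z,half,c):
    x,y=map(int,uv0);p=im[y-half:y+half,x-half:x+half].astype(np.float32)
    p=cv2.resize(p,None,fx=8,fy=8,interpolation=cv2.INTER_CUBIC)
    g=(p[...,2]-p[...,0]*.75)  # red minus blue
    m=((p[...,2]>p[...,0]*.92)&(p.sum(2)>200)).astype(np.uint8)
    m=cv2.morphologyEx(m,cv2.MORPH_OPEN,np.ones((5,5)))
    return p,m
p,m=f(sc,(270,103),.13,22,"scene")
cv2.imwrite("pics/m4.png",np.hstack([p.astype(np.uint8),cv2.merge([m*255]*3)]))
```

```text
(no output)
```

View pics/m4.png

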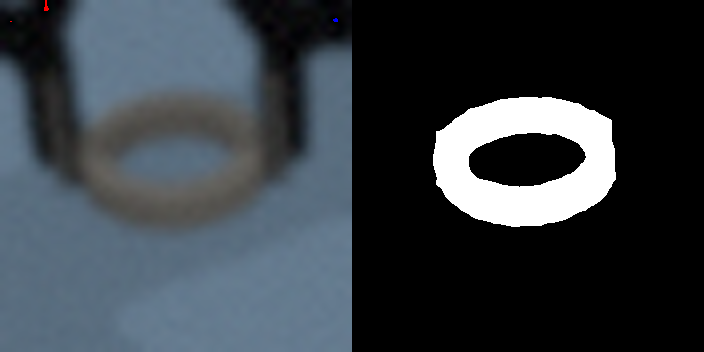

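Run:
```python
from fit import *
print(w2p("scene",[.4785,-.3299,.1256]), p2w("scene",(269.2,100.7),.1256))
for n in("ring_centre","ring"):
    for c in("scene","top"):
        for d in place_of(c,n)[:2]: print(c,n,d["conf"],d["xy"],p2w(c,d["xy"],.1256 if n!="ring" else .1196))
print(w2p("top",[.4785,-.3299,.1316]))
```

```text
[269.83354799 100.26454434] [ 0.4806358 -0.3292993  0.1256   ]
top ring_centre 0.69 [531.1, 285.5] [ 0.4837996  -0.33109891  0.1256    ]
scene ring 0.77 [268.7, 103.9] [ 0.48419731 -0.32693084  0.1196    ]
top ring 0.65 [307.3, 286.0] [0.49007304 0.07320809 0.1196    ]
top ring 0.64 [530.7, 287.9] [ 0.47999891 -0.33228397  0.1196    ]
[531.91687618 288.13576575]
```

Ring is held level (scene crop, about (269,101)). It may sit 1–2 mm off the TCP along the pads. Carry it to above the chamber.

Call:
move_arm --steps '[{"fingers": 50,"translation": [0,25,5],"turn": 0},{"fingers": 50,"translation": [-1,45,5],"turn": 0},{"fingers": 50,"translation": [-1,45,0],"turn": 0},{"fingers": 50,"translation": [-1,45,0],"turn": 0},{"fingers": 50,"translation": [-1,45,0],"turn": 0},{"fingers": 50,"translation": [-1,45,0],"turn": 0},{"fingers": 50,"translation": [-1,45,0],"turn": 0},{"fingers": 50,"translation": [-1,35,0],"turn": 0},{"fingers": 50,"translation": [0,20,-20],"turn": 0},{"fingers": 50,"translation": [0,0,-25],"turn": 0}]'

```text
t: 7.68
eef_pos: [0.4724, 0.0223, 0.0821]
tool_rot: [-0.001, 0.956, -0.293, 0.001]
contact_force: [0.7, -1.3, -0.3]
gripper_width: 0.64
```

Call:
move_arm --steps '[{"fingers": 50,"translation": [0,0,0],"turn": 0},{"fingers": 50,"translation": [0,0,0],"turn": 0}]'

```text
t: 7.92
eef_pos: [0.4721, 0.0198, 0.0827]
tool_rot: [-0.0, 0.956, -0.295, 0.0]
contact_force: [-0.7, -0.1, -0.0]
gripper_width: 0.639
```

Run:
```python
from fit import *
o=get_obs();print(o["eef_pos"],o["contact_force"],o["gripper_width"])
for c in("scene","top"):
    im=read_camera(c);cv2.imwrite(f"pics/{c}5f.png",im)
im=cv2.imread("pics/scene5f.png")
cv2.imwrite("pics/scene5.png",cv2.resize(im[160:250,310:420],None,fx=7,fy=6.6,interpolation=2))
```

```text
[0.47213454 0.01981591 0.08274274] [-0.68772917 -0.1127986  -0.02598373] 0.6387096576006981
```

View pics/scene5.png

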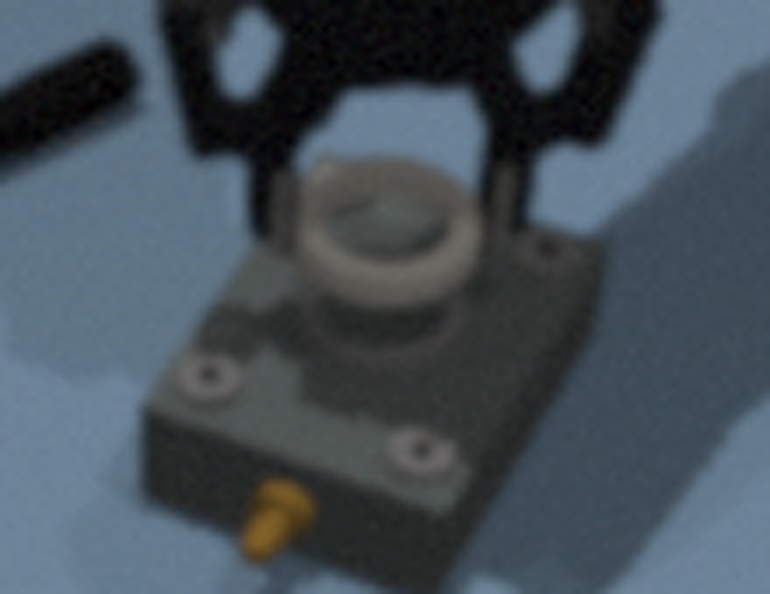

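View pics/top5f.png

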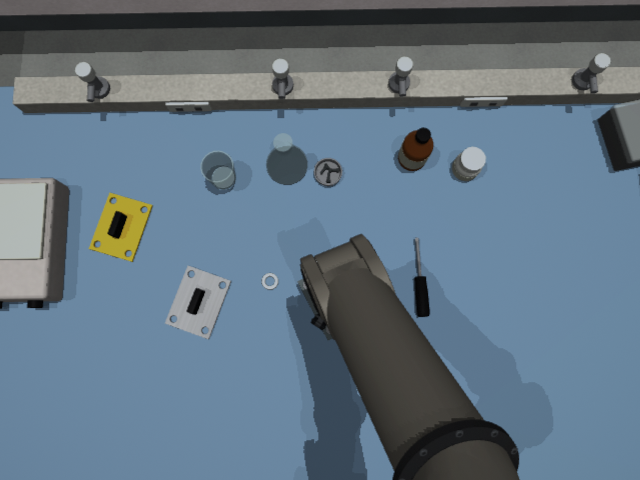

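Run:
```python
from fit import *
sc=cv2.imread("pics/scene5f.png")
p=cv2.resize(sc[170:220,340:390].astype(np.float32),None,fx=8,fy=8,interpolation=cv2.INTER_CUBIC)
m=((p[...,2]>p[...,0]*.95)&(p.sum(2)>240)).astype(np.uint8)
m=cv2.morphologyEx(m,cv2.MORPH_OPEN,np.ones((9,9)))
cv2.imwrite("pics/m5.png",np.hstack([p.clip(0,255).astype(np.uint8),cv2.merge([m*255]*3)]))
w=w2p("scene",[.4732,.0206,.0912]);print(w)
for uv in((365.3,194.7),): print(p2w("scene",uv,.0912))
# expected silhouette bbox of ring at axis
def bb(x,y,zb):
    a=np.linspace(0,2*np.pi,90);U=np.array([w2p("scene",[x+.028*np.cos(t),y+.028*np.sin(t),zb+h]) for t in a for h in(0,.012)])
    return U.min(0),U.max(0)
print(bb(.4732,.0206,.0852))
# same for first-scene lip centre check
print(w2p("scene",[.4732,.0206,.06]))
```

```text
[365.02101633 194.33550009]
[0.47340746 0.02174398 0.0912    ]
(array([351.12780695, 182.61494397]), array([379.09260208, 206.38447377]))
[364.07209881 204.96761278]
```

View pics/m5.png

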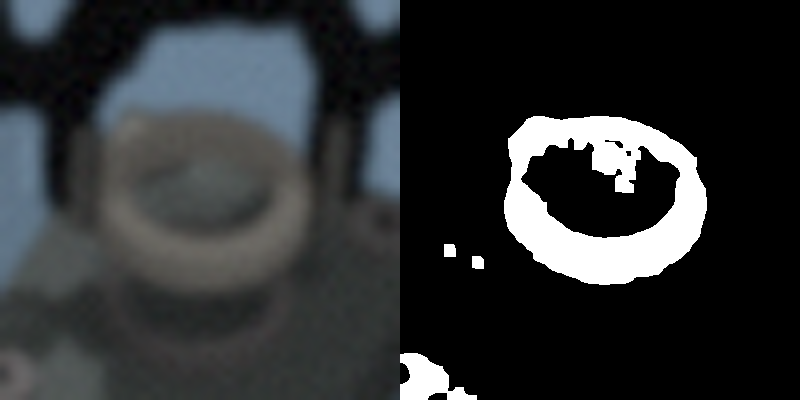

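Scene view: the ring silhouette is centred at about (365.3,194.6), and the model for a centred ring gives (365.0,194.3), so it is within ~1 mm. Lower towards the lip.

Call:
move_arm --steps '[{"fingers": 50,"translation": [0,-0.6,-8],"turn": 0},{"fingers": 50,"translation": [0,0,-7],"turn": 0},{"fingers": 50,"translation": [0,0,-5],"turn": 0},{"fingers": 50,"translation": [0,0,-2],"turn": 0},{"fingers": 50,"translation": [0,0,0],"turn": 0},{"fingers": 50,"translation": [0,0,0],"turn": 0}]'

```text
t: 8.78
eef_pos: [0.472, 0.0195, 0.0604]
tool_rot: [-0.0, 0.956, -0.295, 0.0]
contact_force: [0.9, 0.1, -1.0]
gripper_width: 0.642
```

Call:
move_arm --steps '[{"fingers": 50,"translation": [0,0,-1],"turn": 0},{"fingers": 50,"translation": [0,0,-1],"turn": 0},{"fingers": 50,"translation": [0,0,0],"turn": 0}]'

```text
t: 9.15
eef_pos: [0.4718, 0.0194, 0.0582]
tool_rot: [0.0, 0.956, -0.295, -0.0]
contact_force: [-0.3, -0.5, -1.8]
gripper_width: 0.64
```

Run:
```python
from fit import *
o=get_obs();print(o["eef_pos"],o["contact_force"],o["torque"],o["gripper_width"])
im=read_camera("scene");cv2.imwrite("pics/scene6f.png",im)
cv2.imwrite("pics/scene6.png",cv2.resize(im[160:250,310:420],None,fx=7,fy=6.6,interpolation=2))
```

```text
[0.47180022 0.01941032 0.05824505] [-0.30147093 -0.51323228 -1.83849015] [ 0.02434294 -0.03376812 -0.03505873] 0.6396287525252629
```

View pics/scene6.png

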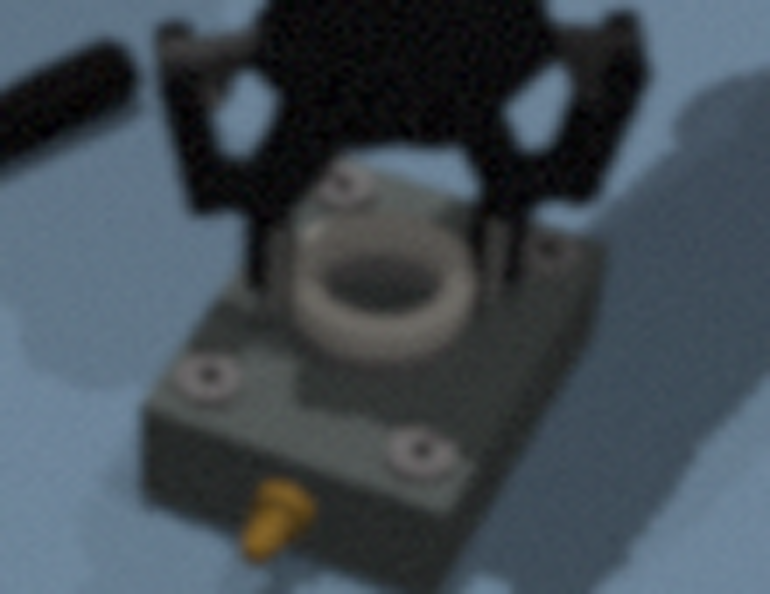

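Call:
move_arm --steps '[{"fingers": 50,"translation": [0,0,-0.7],"turn": 0},{"fingers": 50,"translation": [0,0,0],"turn": 0}]'

```text
t: 9.45
eef_pos: [0.4718, 0.0194, 0.0576]
tool_rot: [0.0, 0.956, -0.295, -0.0]
contact_force: [0.2, 0.4, -0.2]
gripper_width: 0.639
```

Run:
```python
from fit import *
print(w2p("scene",[.4732,.0206,.0665]),p2w("scene",(364.4,203.2),.0665))
print(get_obs()["contact_force"])
```

```text
[364.26581704 202.79710375] [0.47371075 0.02166136 0.0665    ]
[ 0.22636326  0.37966959 -0.15075315]
```

Call:
move_arm --steps '[{"fingers": 50,"translation": [0,-0.5,-0.6],"turn": 0},{"fingers": 50,"translation": [0,0,0],"turn": 0}]'

```text
t: 9.7
eef_pos: [0.4719, 0.0194, 0.0575]
tool_rot: [-0.0, 0.956, -0.294, 0.0]
contact_force: [-2.6, 1.8, 6.8]
gripper_width: 0.638
```

Call:
move_arm --steps '[{"fingers": 50,"translation": [0,0,-0.6],"turn": 0},{"fingers": 50,"translation": [0,0,0],"turn": 0}]'

```text
t: 9.95
eef_pos: [0.4719, 0.0194, 0.0574]
tool_rot: [-0.0, 0.956, -0.294, 0.0]
contact_force: [-4.0, 1.4, 14.3]
gripper_width: 0.64
```

Contact at TCP 57.5 mm, as predicted, so the ring sits on the lip. Ease the pressure, open gently, and rise.

Call:
move_arm --steps '[{"fingers": 50,"translation": [0,0,0.8],"turn": 0},{"fingers": 58,"translation": [0,0,0],"turn": 0},{"fingers": 62,"translation": [0,0,0],"turn": 0},{"fingers": 68,"translation": [0,0,0],"turn": 0},{"fingers": 70,"translation": [0,0,0],"turn": 0},{"fingers": 70,"translation": [0,0,10],"turn": 0},{"fingers": 70,"translation": [0,0,20],"turn": 0},{"fingers": 80,"translation": [0,0,40],"turn": 0},{"fingers": 85,"translation": [0,20,40],"turn": 0.1},{"fingers": 85,"translation": [0,40,0],"turn": 0.18}]'

```text
t: 11.2
eef_pos: [0.4742, 0.0786, 0.171]
tool_rot: [-0.001, 0.987, -0.158, 0.003]
contact_force: [0.2, 0.8, -0.6]
gripper_width: 0.997
```

Call:
move_arm --steps '[{"fingers": 85,"translation": [0,50,0],"turn": 0.18},{"fingers": 85,"translation": [0,50,0],"turn": 0.18},{"fingers": 85,"translation": [0,50,0],"turn": 0.18},{"fingers": 85,"translation": [0,40,0],"turn": 0.18},{"fingers": 85,"translation": [0,26,0],"turn": 0.18},{"fingers": 85,"translation": [0,0,0],"turn": 0.18},{"fingers": 85,"translation": [0,0,0],"turn": 0.18},{"fingers": 85,"translation": [0,0,0],"turn": 0.18},{"fingers": 85,"translation": [0,0,0],"turn": 0.1}]'

```text
t: 12.32
eef_pos: [0.4719, 0.2947, 0.1678]
tool_rot: [0.0, 0.818, 0.575, 0.0]
contact_force: [0.2, 0.4, 0.2]
gripper_width: 0.995
```

Run:
```python
from fit import *
o=get_obs();q=o["tool_rot"];print(o["eef_pos"],2*np.arctan2(q[2],q[1]),o["q"])
for c in("scene","top"):
    im=read_camera(c);cv2.imwrite(f"pics/{c}7f.png",im)
a=cv2.imread("pics/scene7f.png");b=cv2.imread("pics/top7f.png")
cv2.imwrite("pics/c7.png",np.hstack([cv2.resize(a[165:255,315:415],(400,360),interpolation=2),cv2.resize(b[255:345,285:385],(400,360),interpolation=2)]))
print(circ("top",b,(335,297),0,.072,.028,half=13))
print(p2w("top",(335,297),.072))
```

```text
[0.4718964  0.29471136 0.1677871 ] 1.2259388156008517 [-0.02618522  0.48148887 -0.83063436  1.86237516  0.42363376  0.98373187
  0.1846583 ]
(array([0.47322703, 0.02162181, 0.02606679]), 122.0)
[0.47291597 0.02185291 0.072     ]
```

View pics/c7.png

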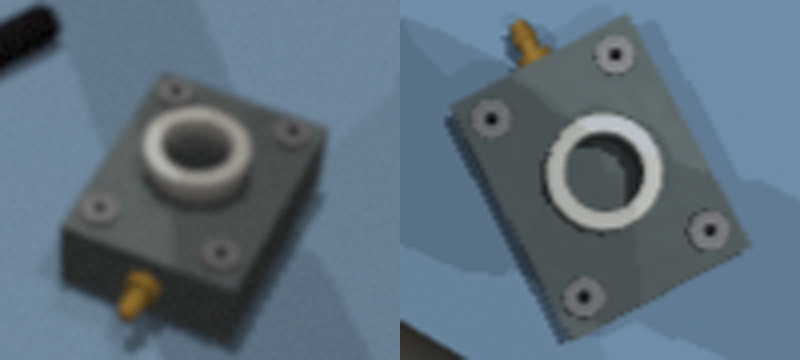

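View pics/top7f.png

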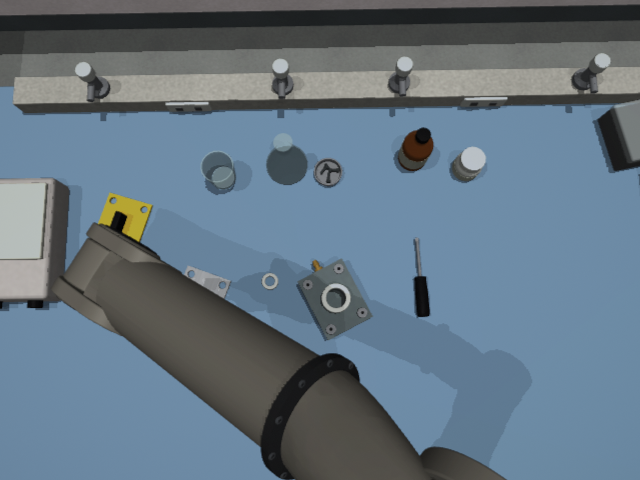

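Run:
```python
from fit import *
P4=np.array([[48,34],[48,-34],[-48,-34],[-48,34]])/1000.
def ringfit(c,im,x0,z=.06):
    # maximise contrast: render ring top annulus; score = mean in annulus - mean in just-inside & outside bands
    g=cv2.cvtColor(im,cv2.COLOR_BGR2GRAY).astype(np.float32)
    a=np.linspace(0,2*np.pi,120,endpoint=False)
    def samp(x,y,r,zz):
        U=np.array([w2p(c,[x+r*np.cos(t),y+r*np.sin(t),zz]) for t in a],np.float32)
        return cv2.remap(g,U[:,0].reshape(-1,1),U[:,1].reshape(-1,1),cv2.INTER_LINEAR).ravel()
    best=[]
    for dx in np.arange(-4,4.1,.5):
        for dy in np.arange(-4,4.1,.5):
            x,y=x0[0]+dx/1e3,x0[1]+dy/1e3
            s=np.mean(np.minimum(samp(x,y,.0235,.072),200))-.5*samp(x,y,.0155,.072).mean()-(.5*samp(x,y,.0315,.072).mean())-.2*samp(x,y,.0235,.072).std()
            best.append((s,dx,dy))
    best.sort(reverse=True);b=np.array(best[:8]);return b[0],b[:,1:].mean(0)
for c,x0 in(("top",[.4720,.0222,.467]),("scene",[.4732,.0206,.467])):
    im=cv2.imread(f"pics/{c}7f.png")
    cc,s=np.cos(x0[2]),np.sin(x0[2])
    uv=[blob(im,w2p(c,[x0[0]+cc*a-s*b,x0[1]+s*a+cc*b,.055]),2) for a,b in P4]
    x,f=fitpose([(c,uv)],P4,np.full(4,.055),x0)
    print(c,"chamber",np.round(x,4),np.abs(f).max(),"ring offset mm",ringfit(c,im,x))
```

```text
Traceback (most recent call last):
  File "h.py", line 10, in w2p
    K,R,t=cal(c);q=K@(R@np.asarray(p,float)+t);return q[:2]/q[2]
          ~~~^^^
  File "h.py", line 4, in cal
    k=calibration(c);K=np.array(k["camera_matrix"]);R=cv2.Rodrigues(np.array(k["rvec"],float))[0];t=np.array(k["tvec"],float).ravel()
ValueError: time passes only in moves, steps and waits
```

```bash
sed -i '1a import functools' h.py; sed -i 's/^def cal/@functools.cache\ndef cal/' h.py
cat >> fit.py <<'E'
P4=np.array([[48,34],[48,-34],[-48,-34],[-48,34]])/1000.
def proj(c,W):
    K,R,t=cal(c);q=(K@(R@np.asarray(W).T+t[:,None])).T;return q[:,:2]/q[:,2:]
def ringfit(c,im,x0,zt=.072):
    g=cv2.cvtColor(im,cv2.COLOR_BGR2GRAY).astype(np.float32)
    a=np.linspace(0,2*np.pi,120,endpoint=False)
    def samp(x,y,r):
        U=proj(c,np.c_[x+r*np.cos(a),y+r*np.sin(a),np.full(120,zt)]).astype(np.float32)
        return cv2.remap(g,U[:,0].reshape(-1,1),U[:,1].reshape(-1,1),cv2.INTER_LINEAR).ravel()
    best=[]
    for dx in np.arange(-4,4.1,.5):
        for dy in np.arange(-4,4.1,.5):
            x,y=x0[0]+dx/1e3,x0[1]+dy/1e3
            s=np.mean(samp(x,y,.0235))-.5*samp(x,y,.0155).mean()-.5*samp(x,y,.0315).mean()-.3*samp(x,y,.0235).std()
            best.append((s,dx,dy))
    best.sort(reverse=True);b=np.array(best[:8]);return b[0],b[:,1:].mean(0)
E
python3 - <<'E'
from fit import *
for c,x0 in(("top",[.4720,.0222,.467]),("scene",[.4732,.0206,.467])):
    im=cv2.imread(f"pics/{c}7f.png")
    cc,s=np.cos(x0[2]),np.sin(x0[2])
    uv=[blob(im,w2p(c,[x0[0]+cc*a-s*b,x0[1]+s*a+cc*b,.055]),2) for a,b in P4]
    x,f=fitpose([(c,uv)],P4,np.full(4,.055),x0)
    print(c,"chamber",np.round(x,4),np.abs(f).max(),"ring offset mm",ringfit(c,im,x))
E
```

```text
top chamber [0.4719 0.0222 0.4664] 0.14474405700804027 ring offset mm (array([105.24003601,   0.        ,  -2.5       ]), array([ 0.125, -2.375]))
scene chamber [0.4731 0.0207 0.468 ] 0.0993105110965189 ring offset mm (array([72.05728149,  1.5       , -1.        ]), array([ 1.25, -1.  ]))
```

```bash
cat >> fit.py <<'E'
def edgefit(c,im,x0,z,r,sign,band=.0045,n=72,verbose=False):
    """radial edge search of world circle radius r at height z; sign=+1 bright inside->dark outside."""
    g=cv2.GaussianBlur(cv2.cvtColor(im,cv2.COLOR_BGR2GRAY).astype(np.float32),(0,0),.6)
    a=np.linspace(0,2*np.pi,n,endpoint=False);x=np.array(x0[:2],float)
    for _ in range(4):
        rs=np.arange(r-band,r+band,.0002);E=[];A=[]
        for t in a:
            U=proj(c,np.c_[x[0]+rs*np.cos(t),x[1]+rs*np.sin(t),np.full(len(rs),z)]).astype(np.float32)
            v=cv2.remap(g,U[:,0].reshape(-1,1),U[:,1].reshape(-1,1),cv2.INTER_CUBIC).ravel()
            d=-np.gradient(v)*sign;k=d.argmax()
            if d[k]>.5 and 2<k<len(rs)-3:E.append(rs[k]);A.append(t)
        E=np.array(E);A=np.array(A)
        s=least_squares(lambda p:p[0]*np.cos(A)+p[1]*np.sin(A)+p[2]-E,[0,0,r],loss="soft_l1",f_scale=.0005)
        x+=s.x[:2]
    return x,s.x[2],len(E),np.abs(s.fun).mean()
E
python3 - <<'E'
from fit import *
for c,x0 in(("top",[.4719,.0222]),("scene",[.4731,.0207])):
    im=cv2.imread(f"pics/{c}7f.png");i0=cv2.imread(f"pics/{c}0.png")
    for nm,r,s in(("out",.028,1),("in",.019,-1)):
        x,rr,n,e=edgefit(c,im,x0,.072,r,s);print(c,nm,np.round((x-x0)*1e3,2),round(rr*1e3,1),n,round(e*1e3,2))
    for nm,r,s in(("lipout",.025,1),("lipin",.020,-1)):
        x,rr,n,e=edgefit(c,i0,x0,.06,r,s,band=.003);print(c,nm,np.round((x-x0)*1e3,2),round(rr*1e3,1),n,round(e*1e3,2))
E
```

```text
top out [ 0.3  -1.52] 27.3 72 0.4
top in [-0.05 -1.53] 18.9 72 0.43
top lipout [-0.02  0.05] 23.9 72 0.23
top lipin [-0.25  0.18] 20.2 72 0.25
scene out [ 1.16 -0.72] 27.8 72 0.81
scene in [ 1.13 -1.08] 18.0 72 0.63
scene lipout [0.48 0.29] 25.2 51 0.5
scene lipin [0.79 0.53] 18.9 66 0.53
```

Relative to the lip, both cameras put the ring about 1.5 mm off centre towards −y. It lies flat (seating contact was at the expected height) and its 9 mm wall covers nearly all of the 5 mm lip, so I accept it. Next, take the handle.

Call:
move_arm --steps '[{"fingers": 60,"translation": [0.6,1.6,-30],"turn": -0.013},{"fingers": 50,"translation": [0,0,-40],"turn": 0},{"fingers": 50,"translation": [0,0,-30],"turn": 0},{"fingers": 50,"translation": [0,0,0],"turn": 0}]'

```text
t: 12.92
eef_pos: [0.4712, 0.2954, 0.0657]
tool_rot: [0.0, 0.823, 0.568, -0.002]
contact_force: [-0.1, 0.2, 0.5]
gripper_width: 0.586
```

Run:
```python
from fit import *
o=get_obs();q=o["tool_rot"];print(o["eef_pos"],2*np.arctan2(q[2],q[1]))
im=read_camera("scene");cv2.imwrite("pics/scene8f.png",im)
cv2.imwrite("pics/scene8.png",cv2.resize(im[240:350,390:510],None,fx=6,fy=5.4,interpolation=2))
```

```text
[0.47120054 0.29538212 0.06570588] 1.2074321457455945
```

View pics/scene8.png

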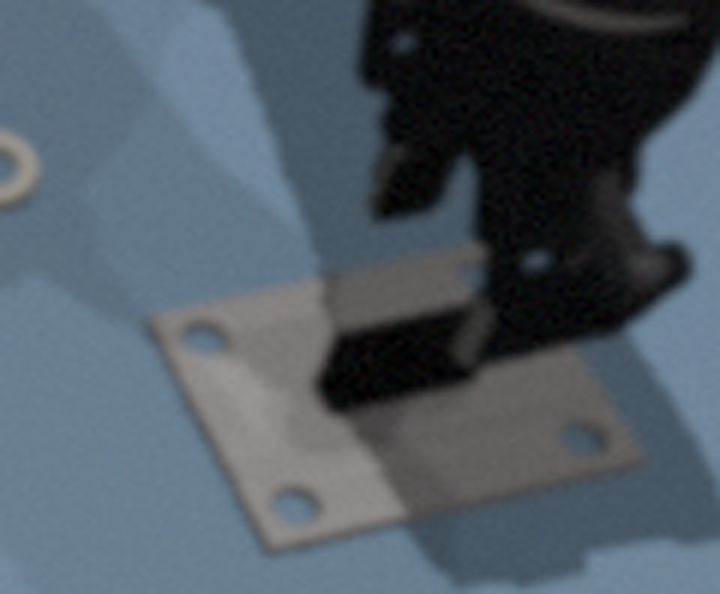

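The fingers sit either side of the bar, near tip at crop (470,350) and far tip at (400,210). Going down to a TCP of about 11 mm.

Call:
move_arm --steps '[{"fingers": 50,"translation": [1,0.5,-25],"turn": 0},{"fingers": 50,"translation": [0,0,-20],"turn": 0},{"fingers": 50,"translation": [0,0,-8],"turn": 0},{"fingers": 50,"translation": [0,0,0],"turn": 0},{"fingers": 50,"translation": [0,0,0],"turn": 0}]'

```text
t: 13.6
eef_pos: [0.4738, 0.2975, 0.0149]
tool_rot: [-0.0, 0.823, 0.568, 0.001]
contact_force: [-0.3, 1.1, 0.3]
gripper_width: 0.583
```

Run:
```python
from fit import *
o=get_obs();q=o["tool_rot"];print(o["eef_pos"],2*np.arctan2(q[2],q[1]),o["contact_force"])
im=read_camera("scene");cv2.imwrite("pics/scene9f.png",im)
cv2.imwrite("pics/scene9.png",cv2.resize(im[240:350,390:510],None,fx=6,fy=5.4,interpolation=2))
```

```text
[0.47378954 0.29746408 0.01490109] 1.208943056168034 [-0.27951074  1.12271307  0.32343701]
```

View pics/scene9.png

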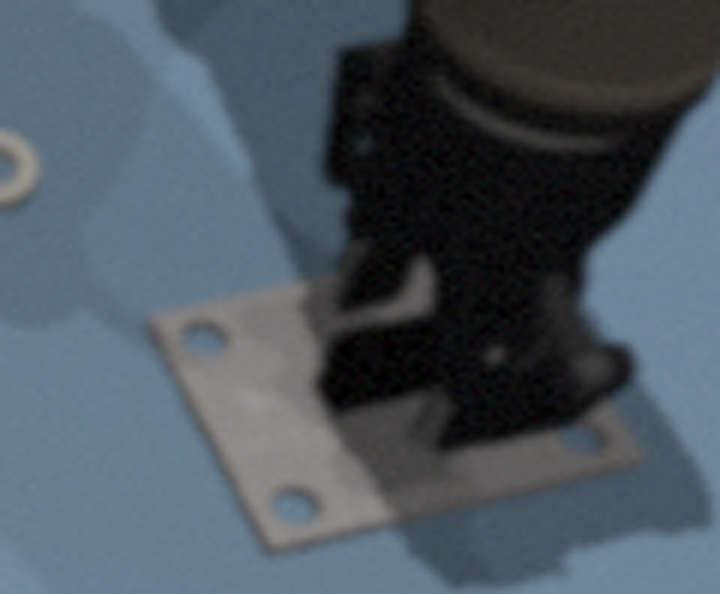

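Call:
move_arm --steps '[{"fingers": 25,"translation": [-0.8,-0.6,-3],"turn": 0.004},{"fingers": 0,"translation": [0,0,-1],"turn": 0},{"fingers": 0,"translation": [0,0,0],"turn": 0},{"fingers": 0,"translation": [0,0,0],"turn": 0},{"fingers": 0,"translation": [0,0,0],"turn": 0},{"fingers": 0,"translation": [0,0,0],"turn": 0},{"fingers": 0,"translation": [0,0,0],"turn": 0}]' --newtons 70

```text
t: 14.52
eef_pos: [0.4727, 0.2965, 0.0104]
tool_rot: [0.0, 0.822, 0.57, 0.0]
contact_force: [-1.5, -0.7, 5.4]
gripper_width: 0.15
```

Handle gripped (opening ≈13 mm). Lift.

Call:
move_arm --steps '[{"fingers": 0,"translation": [0,0,8],"turn": 0},{"fingers": 0,"translation": [0,0,25],"turn": 0},{"fingers": 0,"translation": [0,0,40],"turn": 0},{"fingers": 0,"translation": [0,0,40],"turn": 0},{"fingers": 0,"translation": [0,0,20],"turn": 0},{"fingers": 0,"translation": [0,0,0],"turn": 0},{"fingers": 0,"translation": [0,0,0],"turn": 0}]'

```text
t: 15.4
eef_pos: [0.4719, 0.2955, 0.1416]
tool_rot: [0.0, 0.822, 0.57, -0.001]
contact_force: [0.5, -0.9, -2.7]
gripper_width: 0.152
```

Run:
```python
from fit import *
o=get_obs();q=o["tool_rot"];print(o["eef_pos"],2*np.arctan2(q[2],q[1]),o["contact_force"],o["torque"],o["gripper_width"])
a=read_camera("scene");cv2.imwrite("pics/scene10f.png",a)
b=read_camera("top");cv2.imwrite("pics/top10f.png",b)
u=w2p("scene",o["eef_pos"]);x,y=map(int,u)
u=w2p("top",o["eef_pos"]);X,Y=map(int,u)
cv2.imwrite("pics/c10.png",np.hstack([cv2.resize(a[y-60:y+60,x-65:x+65],(400,370),interpolation=2),cv2.resize(b[Y-60:Y+60,X-65:X+65],(400,370),interpolation=2)]))
```

```text
[0.47194756 0.29547644 0.14164856] 1.2127854414524635 [ 0.45186501 -0.9392311  -2.65917767] [-0.0945083   0.04841535  0.00128182] 0.1518255547737714
```

View pics/c10.png

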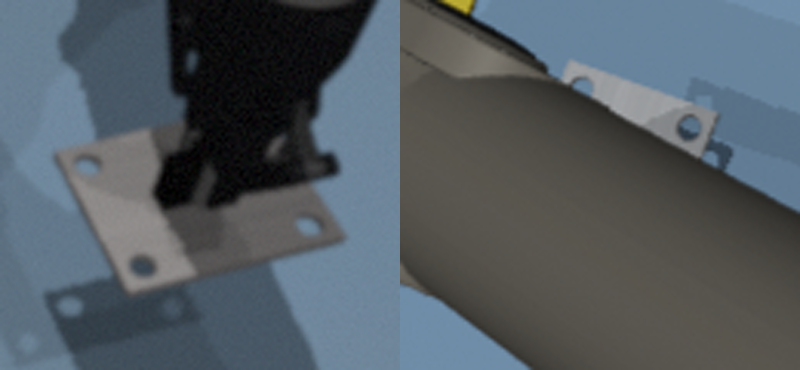

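Plate lifted level, holes visible in the scene crop at (88,164), (308,226) and (142,265). Carry it over the chamber, turning +0.825 rad.

Call:
move_arm --steps '[{"fingers": 0,"translation": [0,-15,0],"turn": 0.05},{"fingers": 0,"translation": [0,-33,0],"turn": 0.1},{"fingers": 0,"translation": [0,-35,0],"turn": 0.11},{"fingers": 0,"translation": [0,-35,0],"turn": 0.11},{"fingers": 0,"translation": [0,-35,0],"turn": 0.11},{"fingers": 0,"translation": [0,-35,0],"turn": 0.11},{"fingers": 0,"translation": [0,-35,0],"turn": 0.11},{"fingers": 0,"translation": [0,-31,0],"turn": 0.085},{"fingers": 0,"translation": [0,-20,0],"turn": 0.04},{"fingers": 0,"translation": [0.5,0,0],"turn": 0}]'

```text
t: 16.75
eef_pos: [0.4725, 0.0208, 0.1421]
tool_rot: [-0.001, 0.526, 0.851, -0.001]
contact_force: [0.3, -0.0, -2.1]
gripper_width: 0.151
```

Call:
move_arm --steps '[{"fingers": 0,"translation": [0,0,-10],"turn": 0},{"fingers": 0,"translation": [0,0,-10],"turn": 0},{"fingers": 0,"translation": [0,0,-5],"turn": 0},{"fingers": 0,"translation": [0,0,0],"turn": 0},{"fingers": 0,"translation": [0,0,0],"turn": 0}]'

```text
t: 17.38
eef_pos: [0.4733, 0.0227, 0.1183]
tool_rot: [0.0, 0.524, 0.852, 0.0]
contact_force: [0.1, -0.3, -1.4]
gripper_width: 0.152
```

Run:
```python
from fit import *
o=get_obs();q=o["tool_rot"];print(o["eef_pos"],2*np.arctan2(q[2],q[1]),q,o["contact_force"],o["torque"],o["gripper_width"],o["q"])
a=read_camera("scene");cv2.imwrite("pics/scene11f.png",a)
b=read_camera("top");cv2.imwrite("pics/top11f.png",b)
cv2.imwrite("pics/c11.png",cv2.resize(a[140:260,300:430],(780,600),interpolation=2))
```

```text
[0.47327211 0.02272062 0.1183436 ] 2.038301566814446 [7.46847608e-05 5.24089382e-01 8.51663257e-01 1.04685271e-04] [ 0.05811872 -0.34743479 -1.41148382] [ 0.00980763  0.02178024 -0.04012413] 0.15187972093998714 [ 0.63702983  0.4882183  -0.99976195  2.0793254   0.54712467  0.86105122
  1.35565782]
```

View pics/c11.png

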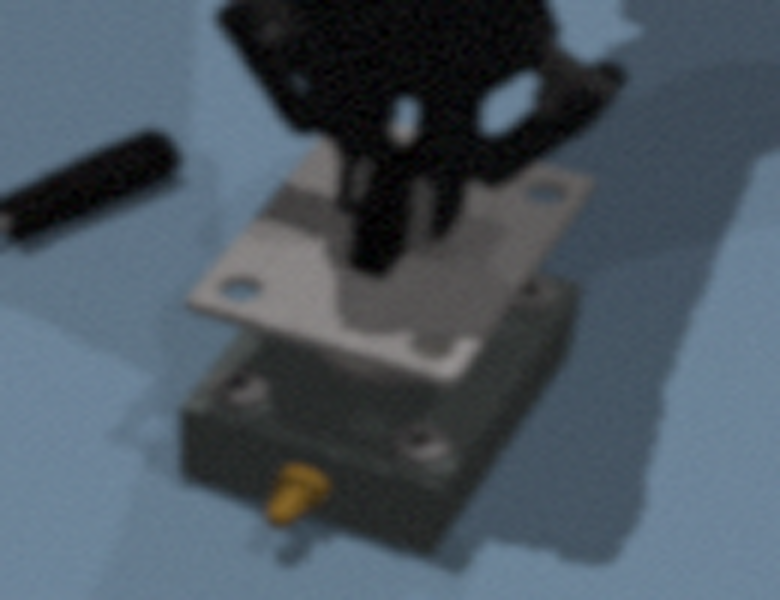

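View pics/top11f.png

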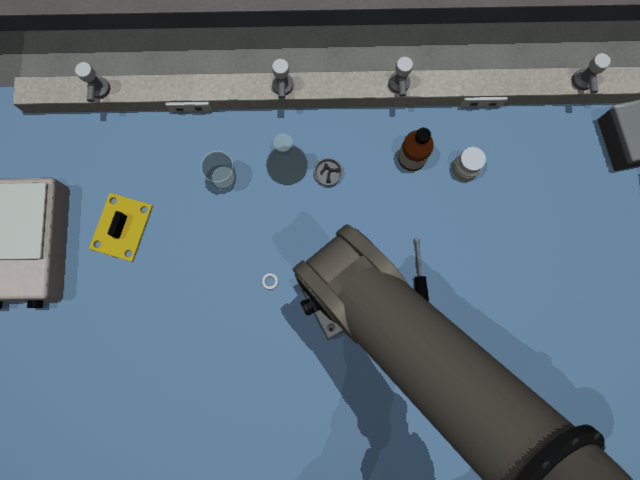

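Plate is over the chamber and the underside should be at about 108 mm. Lower to about 92 mm, then check the alignment precisely.

Call:
move_arm --steps '[{"fingers": 0,"translation": [0,-0.6,-7],"turn": 0},{"fingers": 0,"translation": [0,0,-6],"turn": 0},{"fingers": 0,"translation": [0,0,-2],"turn": 0},{"fingers": 0,"translation": [0,0,0],"turn": 0},{"fingers": 0,"translation": [0,0,0],"turn": 0},{"fingers": 0,"translation": [0,0,0],"turn": 0}]'

```text
t: 18.23
eef_pos: [0.4733, 0.0219, 0.1034]
tool_rot: [0.0, 0.524, 0.852, 0.0]
contact_force: [-0.1, 0.2, -2.4]
gripper_width: 0.15
```

```bash
cat > ov.py <<'E'
from fit import *
import sys
tag=sys.argv[1]
o=get_obs();q=o["tool_rot"];yaw=2*np.arctan2(q[2],q[1])-np.pi/2;print(o["eef_pos"],yaw,o["contact_force"],o["gripper_width"])
zu=o["eef_pos"][2]-.0104
out=[]
for c,(x0,y0,w,h,f) in(("scene",(315,150,100,100,6)),("top",(285,255,100,100,6))):
    im=read_camera(c);cv2.imwrite(f"pics/{c}{tag}f.png",im)
    p=cv2.resize(im[y0:y0+h,x0:x0+w],None,fx=f,fy=f,interpolation=2);r=p.copy()
    def poly(W,col,closed=True):
        u=((proj(c,W)-[x0,y0]+.5)*f*16).astype(np.int32);cv2.polylines(p,[u.reshape(-1,1,2)],closed,col,1,cv2.LINE_AA,4)
    def T(P,z,X):
        cc,s=np.cos(X[2]),np.sin(X[2]);P=np.asarray(P);return np.c_[X[0]+cc*P[:,0]-s*P[:,1],X[1]+s*P[:,0]+cc*P[:,1],np.full(len(P),z)]
    X=[*o["eef_pos"][:2],yaw];R=np.array([[62,47],[62,-47],[-62,-47],[-62,47]])/1e3
    a=np.linspace(0,2*np.pi,40,endpoint=False);C=np.c_[np.cos(a),np.sin(a)]
    poly(T(R,zu+.006,X),(0,255,0));poly(T(R,zu,X),(0,120,0))
    for P in P4: poly(T(P+.007*C,zu+.006,X),(0,255,0)); poly(T(P+.007*C,zu,X),(0,120,0))
    XC=[.4719,.0222,.467] if c=="top" else [.4731,.0207,.467]
    for P in P4: poly(T(P+.003*C,.055,XC),(0,0,255))
    cv2.imwrite(f"pics/o_{c}{tag}.png",p);cv2.imwrite(f"pics/r_{c}{tag}.png",r)
E
python3 ov.py 12
```

```text
[0.47325259 0.02185893 0.10335377] 0.4671342326139274 [-0.07972435  0.22649234 -2.38877205] 0.14965932606422708
```

View pics/o_scene12.png

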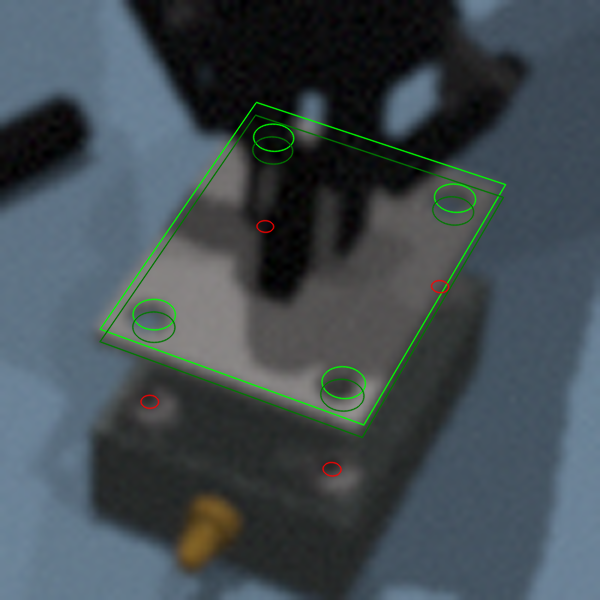

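View pics/o_top12.png

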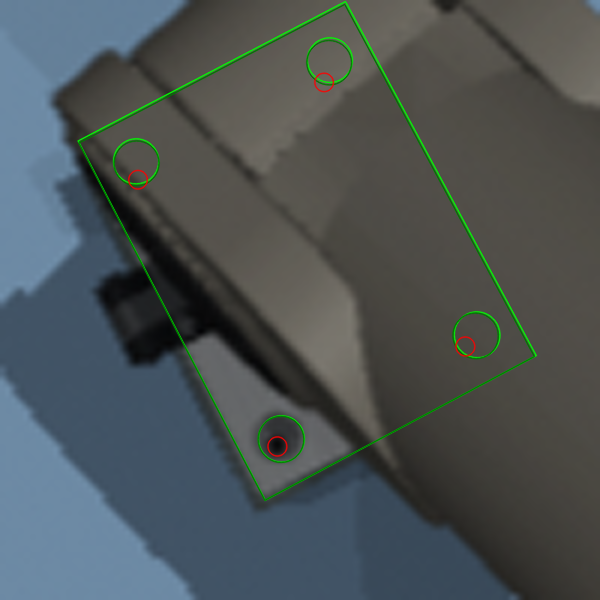

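View pics/r_scene12.png

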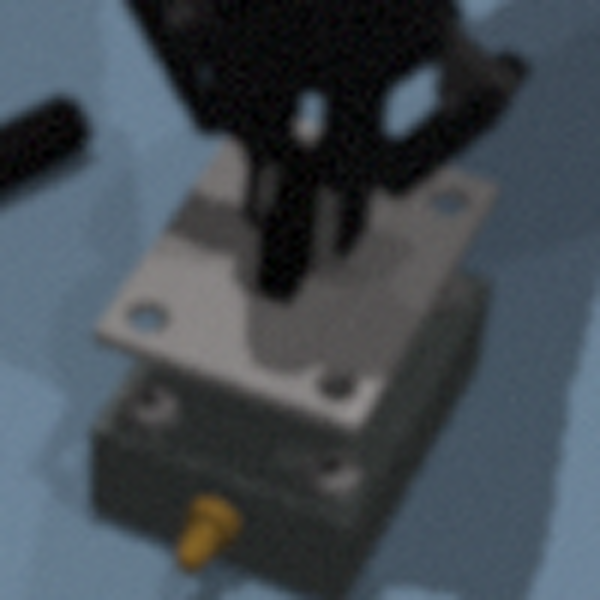

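View pics/r_top12.png

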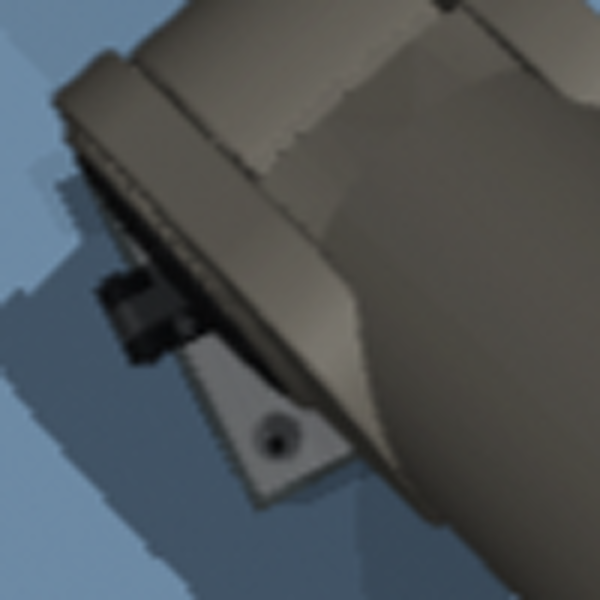

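Run:
```python
from fit import *
b=cv2.imread("pics/top12f.png");a=cv2.imread("pics/scene12f.png")
cv2.imwrite("pics/z12.png",cv2.resize(b[315:345,315:345],(600,600),interpolation=cv2.INTER_CUBIC))
cv2.imwrite("pics/y12.png",cv2.resize(a[178:238,325:405],(800,600),interpolation=cv2.INTER_CUBIC))
```

```text
(no output)
```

View pics/z12.png

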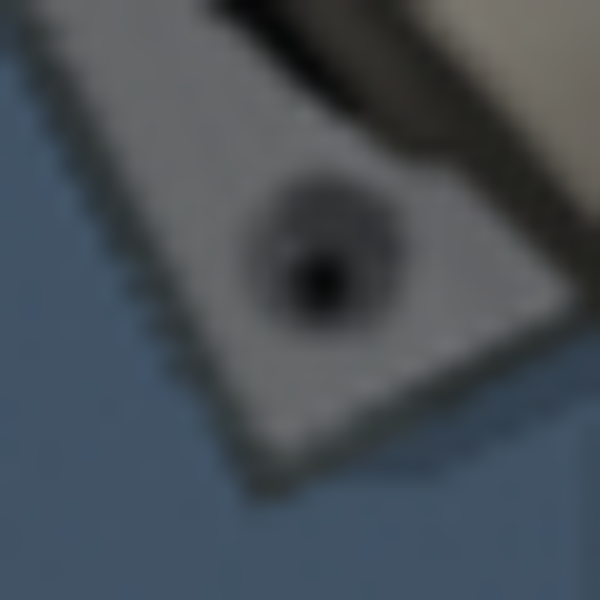

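View pics/y12.png

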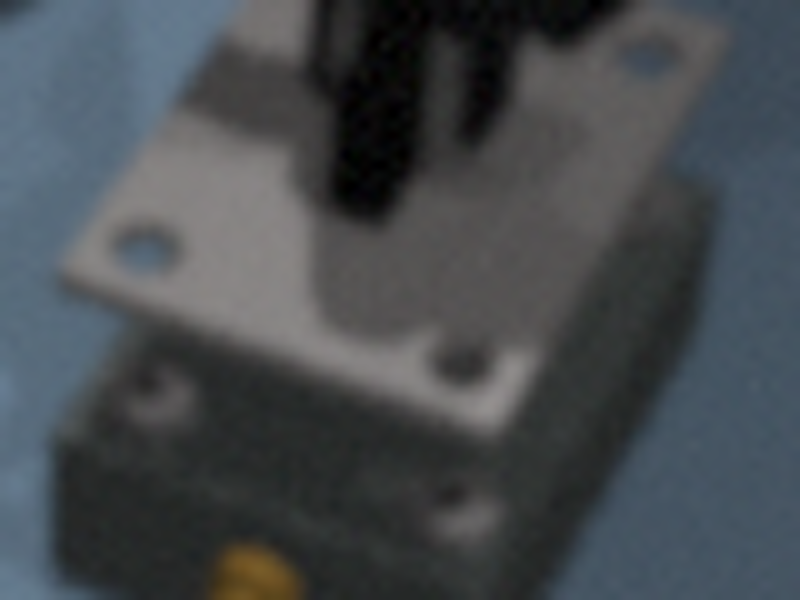

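Run:
```python
from fit import *
h=p2w("top",(330.73,327.23),.099);t=p2w("top",(330.55,328.65),.055);print("top hole-thread mm",(h-t)[:2]*1e3)
pts=P4[[1,0,3]]
uv=[np.array(u) for u in((339.15,202.4),(370.75,213.55),(389.45,183.05))]
for z in(.096,.099):
    x,f=fitpose([("scene",uv)],pts,np.full(3,z),[.473,.022,.467]);print("scene plate",z,np.round(x*[1e3,1e3,1],3),np.round(f,2),"minus chamber",np.round((x[:2]-[.4731,.0207])*1e3,1))
# corners of top face
c=[(325+6.2-.45,178+27.8-.45),(325+50.0-.45,178+42.8-.45),(325+72.8-.45,178+3.2-.45)]
C=np.array([[62,-47],[62,47],[-62,47]])/1e3
x,f=fitpose([("scene",[np.array(u) for u in c])],C,np.full(3,.099),[.473,.022,.467]);print("corners",np.round(x*[1e3,1e3,1],3),np.round(f,2))
```

```text
top hole-thread mm [1.64573331 0.5195776 ]
scene plate 0.096 [4.73591e+02 1.97750e+01 4.65000e-01] [ 0.14 -0.1  -0.05  0.12 -0.1  -0.01] minus chamber [ 0.5 -0.9]
scene plate 0.099 [4.75614e+02 2.19010e+01 4.66000e-01] [ 0.02 -0.08 -0.01  0.17 -0.01 -0.11] minus chamber [2.5 1.2]
corners [475.737  21.999   0.482] [-0.33 -0.12  0.15  0.41  0.18 -0.39]
```

Both cameras agree the plate is about 2 mm too far in x and 0.8 mm in y, with yaw right (0.466 vs 0.467). Small correction:

Call:
move_arm --steps '[{"fingers": 0,"translation": [-1.9,-0.8,-0.8],"turn": 0},{"fingers": 0,"translation": [0,0,0],"turn": 0},{"fingers": 0,"translation": [0,0,0],"turn": 0},{"fingers": 0,"translation": [0,0,0],"turn": 0},{"fingers": 0,"translation": [0,0,0],"turn": 0},{"fingers": 0,"translation": [0,0,0],"turn": 0}]'

```text
t: 19.08
eef_pos: [0.4713, 0.0211, 0.1024]
tool_rot: [-0.0, 0.524, 0.852, 0.0]
contact_force: [-0.2, 0.7, -2.2]
gripper_width: 0.151
```

```bash
python3 ov.py 13
python3 - <<'E'
from fit import *
b=cv2.imread("pics/top13f.png");a=cv2.imread("pics/scene13f.png")
cv2.imwrite("pics/z13.png",np.hstack([cv2.resize(b[315:345,315:345],(400,400),interpolation=cv2.INTER_CUBIC),cv2.resize(a[178:238,325:385],(400,400),interpolation=cv2.INTER_CUBIC)]))
o=get_obs();print(o["t"],np.abs(o["joint_vel"]).max())
E
```

```text
[0.47126505 0.02105893 0.1024097 ] 0.46716247754287643 [-0.16994148  0.73659303 -2.23266844] 0.15107730940088632
19.175 0.002465487069009066
```

View pics/z13.png

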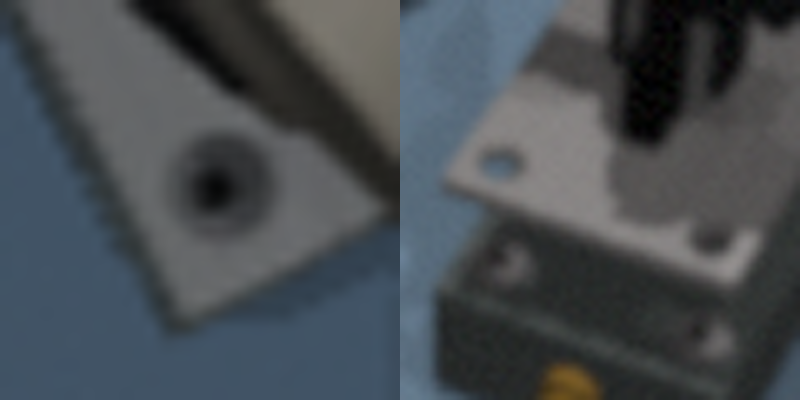

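View pics/r_scene13.png

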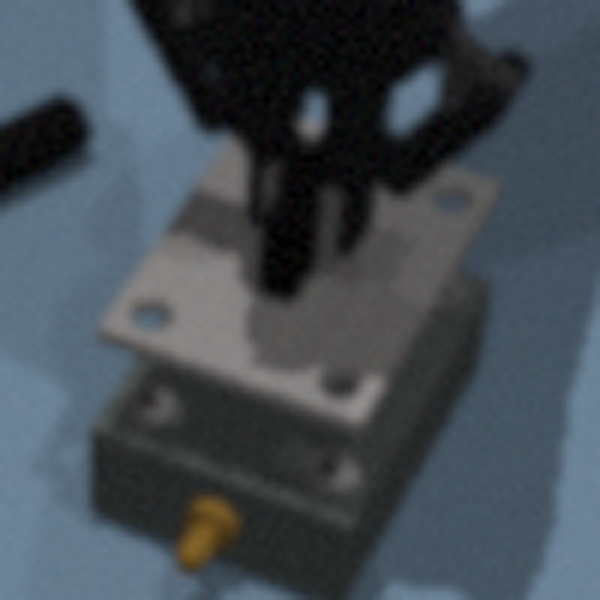

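Run:
```python
from fit import *
a=cv2.imread("pics/scene13f.png");b=cv2.imread("pics/top13f.png")
f=lambda x,y,k,x0,y0:np.array([x0+(x+.5)/k-.5,y0+(y+.5)/k-.5])
h=p2w("top",f(225,187,13.33,315,315),.098);t=p2w("top",f(214,188,13.33,315,315),.055);print("top hole-thread mm",(h-t)[:2]*1e3, "vs first thread",(h-p2w("top",(330.5,328.8),.055))[:2]*1e3)
uv=[f(501-400,164,6.667,325,178),f(713-400,239,6.667,325,178)]
uv.append(f(454,200,6,315,150))
x,r=fitpose([("scene",uv)],P4[[1,0,3]],np.full(3,.098),[.473,.022,.467]);print(np.round(x*[1e3,1e3,1],3),np.round(r,2),"minus chamber",np.round((x[:2]-[.4731,.0207])*1e3,1))
cv2.imwrite("pics/y13.png",cv2.resize(a[178:238,325:405],(800,600),interpolation=cv2.INTER_CUBIC))
cv2.imwrite("pics/w13.png",cv2.resize(b[315:345,315:345],(600,600),interpolation=cv2.INTER_CUBIC))
```

```text
top hole-thread mm [-0.78752618 -0.63117932] vs first thread [-0.4905713  -0.81187935]
[4.73475e+02 2.17290e+01 4.63000e-01] [ 0.2  -0.07 -0.11  0.12 -0.09 -0.05] minus chamber [0.4 1. ]
```

View pics/w13.png

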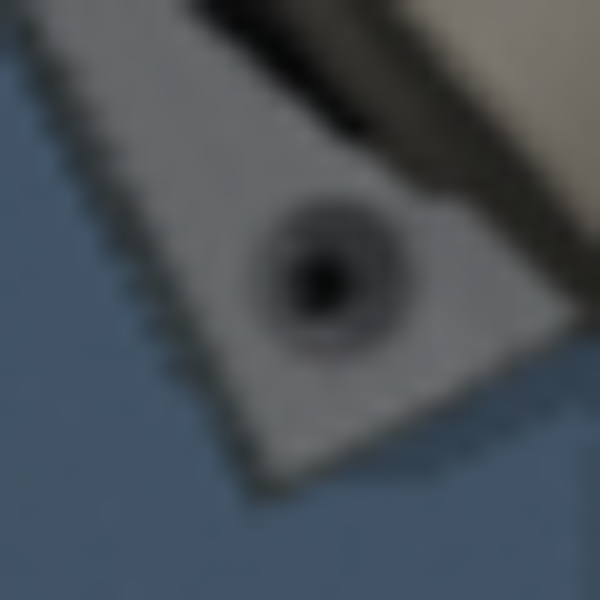

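View pics/y13.png

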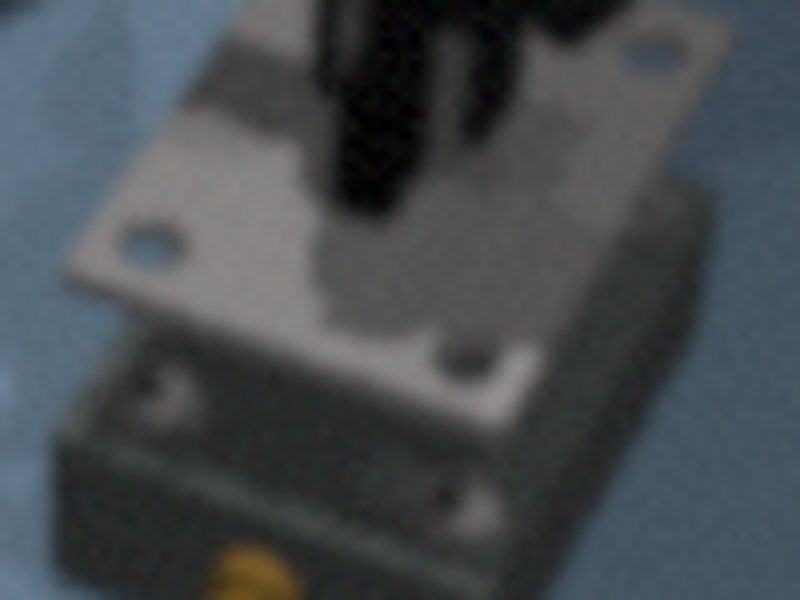

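Thread mouth is well inside the hole in the top view (hole centre (332,279), thread (322,282) in the 20× crop). The two cameras put the remaining offset at (−0.8,−0.6) and (+0.4,+1.0) mm, within a 4 mm margin. Holding still, then handing in.

Call:
move_arm --steps '[{"fingers": 0,"translation": [0,0,0],"turn": 0},{"fingers": 0,"translation": [0,0,0],"turn": 0},{"fingers": 0,"translation": [0,0,0],"turn": 0},{"fingers": 0,"translation": [0,0,0],"turn": 0}]'

```text
t: 19.68
eef_pos: [0.4712, 0.021, 0.1024]
tool_rot: [-0.0, 0.524, 0.852, 0.0]
contact_force: [0.3, 0.3, -1.7]
gripper_width: 0.155
```

Run:
```python
from h import *
o=get_obs();print(o["t"],o["eef_pos"],np.abs(o["joint_vel"]).max(),o["contact_force"],o["gripper_width"])
print(hand_in())
```

```text
19.675 [0.47122908 0.02103105 0.10241394] 0.001730519662771744 [ 0.31146     0.25090037 -1.72693582] 0.1551032428868191
the job is handed in; nothing more can be done
None
```

I handed the job in at 19.7 s. The large ring is seated on the chamber lip and released, and the arm is holding the silver cover plate still over the chamber by its handle.

- **Ring:** It touched down on the lip at the expected height. Afterwards both cameras showed it flat but about 1.5 mm off centre towards −y. I left it there. I did not look at it again once the plate was above it.
- **Plate:** Its underside is about 92 mm above the bench, worked out from the gripper height, which is about 20 mm above the ring. The tool is vertical and the wrist force shows only about the plate's weight.
- **Hole alignment:** The plate's turn matches the chamber's to about 0.004 rad. In the top view the one thread not hidden by the arm shows inside its plate hole. The cameras disagree by about 2 mm on the remaining error: top (−0.8, −0.6) mm and scene (+0.4, +1.0) mm, against about 4 mm of room. One plate hole was hidden from both cameras.
- **Other things:** I touched nothing else on the bench, and the yellow plate was left alone.

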